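Set up a chromatography column over its collecting beaker

TASK

Set the empty amber glass beaker in the pulled-out tray of the blue column stand, let go, and push the tray fully home beneath the stand's red eye. Then take the column (green with blue cap) from the orange rack and lower it gently, without letting it drop, through the eye until its white collar rests on the eye and its outlet is inside the beaker. Leave the tubes, the jar and the dish where they stand.

Things in the scene. Friction and masses are not known exactly. Their poses are not given: they have to be found in the camera images.
- beaker: Open amber glass beaker with a white paper band, standing upright on the table: 54 mm outer diameter, 65 mm tall, wall 3 mm, base 4 mm, 70 g. Origin at the centre of its underside, z up. To start with it stands alone, to the robot's right.
- column: Chromatography column, a stiff round rod 173 mm tall, about 130 g, upright in one of the orange rack's three holes (it varies). Origin: centre of its lower (outlet) end, z up its axis. Blue outlet 12 mm in diameter, widening to 20 mm at 10 mm up; green-white body 20 mm up to 110 mm; white collar 38 mm from 110 to 118 mm; blue grip cap 30 mm from 118 to 173 mm, by which to hold it.
- column_collar (a point): Point on the column's axis at the underside of its white collar, 110 mm above its lower end. In the rack the column's lower end is 6 mm above the table; the rack's top is 54 mm above the table, so lift the column straight up 50 mm or more. Its cap is clear above the neighbouring tubes, whose tops are 119 mm above the table.
- eye (a point): Centre of the top of the stand's fixed red eye, a flat ring 52 mm outside, 12 mm thick, upright through-hole 24 mm; top 180 mm above the table. Its axes are the stand's (yaw varies): y along the rail, the way the tray pulls out (about to the robot's left); x from the eye to its rod, 110 mm away, 212 mm tall; z up. The arm and clamp between reach 189 mm.
- tray_seat (a point): Centre of the inner floor of the stand's grey tray, 19 mm above the table. Pocket 66 mm square inside, walls 5 mm thick ending 34 mm above the table. Axes as the eye's. With the tray home this point is exactly below the eye, which leaves no room for a gripper, so set the beaker in while the tray is out.
- tray_handle (a point): Centre of the top of the tray's upright yellow handle, a post 14 mm wide along x and 24 mm along y (the sliding direction), its top 87 mm above the table, 66 mm tall, 110 mm along y from tray_seat. Axes as the eye's. It can be pinched from above across its x faces, or pushed from its far end.
- tray (a joint): How far the tray is pulled out along the stand's y, in m: 0 is fully home under the eye (a stop), 0.14 fully out. It slides with about 1.5 N of friction and stays where it is left.
- tube_a: White upright capped sample tube in the orange rack, 113 mm tall, body 20 mm and green cap 25 mm in diameter; origin at the centre of its foot. Bystander.
- tube_b: Yellow upright capped sample tube in the orange rack, 113 mm tall, body 20 mm and green cap 25 mm in diameter; origin at the centre of its foot. Bystander.
- jar: Jar with red lid, 64 mm in diameter, 85 mm tall, at the back left; origin at the centre of its underside. Bystander.
- petri: Clear flat dish, 86 mm in diameter, 14 mm high, on the table in front of the stand; origin at the centre of its underside. Bystander.
Mind the look-alikes: they are no part of the job. What is shaped like the beaker but yellow is not meant.

How it is judged:
By the outcome, as a careful person would: the job done as asked, in the order asked, and still so for the second after the job is handed in, with the robot touching nothing.
It also fails if it takes over 72 s, if anything falls off the work surface, if the arm or the gripper's body presses on something with over 40 N, if the wrist force passes 120 N, or if a joint passes its speed limit or range.

ROBOT

A 6-joint arm with a two-finger parallel gripper is mounted at the origin on the work surface. World frame = base frame: x ahead of the robot, y to its left, z up, the work surface at z = 0. Lengths are in m, angles in rad, forces in N, time in s.
With the tool pointing down it reaches from about 0.35 to 0.975 m from the base axis. Payload 4.9 kg.
Tool frame: the origin (TCP) lies on the centre line of the jaws, within the pads' length; the fingertips stand 14 mm ahead of it and the grasp point (between the pads) lies 5 mm behind it (manip.nose_length is the distance from the TCP to the fingertips, in m); z points along the fingers, y is the line along which they close (so a half turn about z gives the same grasp; the last joint's range is limited). The gripper opens to 85 mm and grips with 20 to 120 N. Pads are 22 mm wide; open, the fingers measure 114 mm over their backs; the gripper's body (76 mm by 85 mm) begins 54 mm behind the grasp point. The pads swing forward as they close: fully open they stand 13 mm farther back than shut.
Start: joints at [1.126, 0.053, 1.613, -0, 1.476, -0.119], TCP at [0.2, 0.592, 0.207] pointing down, gripper open.
Joint ranges: [-3.01, 3.01], [-1.01, 2.22], [0.06, 2.58], [-1.02, 4.17], [0.09, 2.62], [-3.14, 3.14]. Speed limits (rad/s): [2.57, 2.57, 3.14, 3.14, 3.14, 3.14].

INTERFACE

Orientations are given as a unit quaternion [w, x, y, z].
In Python, from plant import manip, imaging gives the robot as it stands.
- The arm moves only by the tool play_rows, never from a script. Its argument "commands" is a list of rows, each a list of 6 numbers: the shift along the tool's x, y, z in mm, then the turn, a rotation vector about the tool's x, y, z in degrees. A call has 1 to 5 rows; each row shifts and turns the commanded pose from where the row before left it, along the tool's axes as they then stand; what a row does not reach is not made up. A row lasts 1/12 s, in which the tool goes at most 41.7 mm and 7.16 degrees, less where a joint would pass 70% of its speed; a pose out of reach is approached as far as the arm can. A call is refused whole if a number of a shift passes 41.7 or a number of a turn 7.16, either way. A call with a gripper value outside its range is refused whole. "hand" is the finger opening in mm, from 0 to 85.4, set as the call begins (left out, the last holds). The fingers move at their own pace and stop on an object; the grip force is fixed at half the most. Time passes only in rows, so rows that do not move let the fingers close. It gives the time, the measured TCP pose, the force, the opening and the grip force at its end, in the units of the state.
- manip.state(): the state, without advancing time (a new reading comes with each control period).
- imaging.grab_frame(name): name is "scene" or "top" or "wrist"; returns a dict with "image" (420x560x3 uint8, red, green, blue), "fx", "fy", "cx", "cy" (pixels), "k1" (the pictures are not rectified: a ray, as slopes to the right and down, at radius r is drawn at 1 + k1 r^2 times it, then the intrinsics apply), "R" (3x3) and "t" (3): a world point X has camera coordinates R X + t; the wrist camera has in their place "mount" (4x4, takes a point from camera to tool coordinates, whose origin is the TCP and whose axes are the flange's). Camera axes: x right, y down, z forward; pixel columns grow to the right and rows downward; lengths in m; the calibration is good to about 2 mm. A picture is of the moment at which its call begins: read the wrist's pose just before it. There is no depth.
- manip.job_done(): hands the job in; it is judged then, once.
The state is a dict: "time": time; "joint_pos": joint angles; "joint_vel": joint speeds; "joint_efforts": joint torques, N m; "tool_pos": TCP position; "tool_rot": TCP orientation; "contact_force": force on the tool from outside, world axes, zero at the start; "ft_torque": the same for the moment, N m; "gripper_width": opening from 0.0 (shut) to 1.0 (fully open); "grasp_force": force on a finger pad.
Only numpy, scipy, OpenCV 4.12 (cv2) and the standard library are available. Lean on these libraries where they do the work, as an engineer would, in place of code of your own. Each camera call takes 0.05 s, during which the arm holds its last target. There are 200 camera calls.

## Working session

There is one attempt and no reset: what is moved stays moved. The work goes in short steps, Python scripts to look and compute and a tool call to move; the robot and the scene stay as the last step left them, time stands still between calls to the robot, and variables do not carry over. Pictures are saved under pics/ and viewed, at most 10 in all, crops included, and the job is handed in when it is done.

Besides the shell and the picture viewer there is one more tool, called after "Emit:" as a command line: name --pt "numbers of a row" for each row, then --argument value for the rest. play_rows: Moves the arm, as the interface text tells. Its arguments: {"type":"object","properties":{"commands":{"type":"array","items":{"type":"array","items":{"type":"number"}}},"hand":{"type":"number"}},"required":["commands"]}

```bash
ls; mkdir -p pics
cat > h.py <<'E'
import numpy as np, cv2
from plant import manip, imaging
def grab(n):
    s=manip.state(); f=imaging.grab_frame(n); return f,s
def save(f,p): cv2.imwrite(p,f["image"][:,:,::-1])
E
python3 - <<'E'
from h import *
for n in("scene","top"):
    f,s=grab(n); save(f,f"pics/{n}0.png"); np.save(n+"0.npy",{k:v for k,v in f.items()},allow_pickle=True)
    print(n,f["fx"],f["cx"],f["cy"],f["k1"],(-f["R"].T@f["t"]).round(3))
a=[np.load(n+"0.npy",allow_pickle=True).item()["image"] for n in("scene","top")]
print(s["tool_pos"],s["tool_rot"],s["gripper_width"],s["time"])
E
```

```text
pics
scene 420.1970453110289 279.200451992832 209.55290347295892 -0.05385391926422786 [ 1.283 -0.256  0.618]
top 523.1953950681672 275.55386449991784 213.00248339563862 -0.16454903075673707 [ 0.367 -0.022  1.495]
[0.19974559 0.59151071 0.20587335] [-2.87126800e-04  1.62181973e-01  9.86760332e-01 -9.86194769e-04] 1.0031084551471667 0.05
```

View pics/scene0.png

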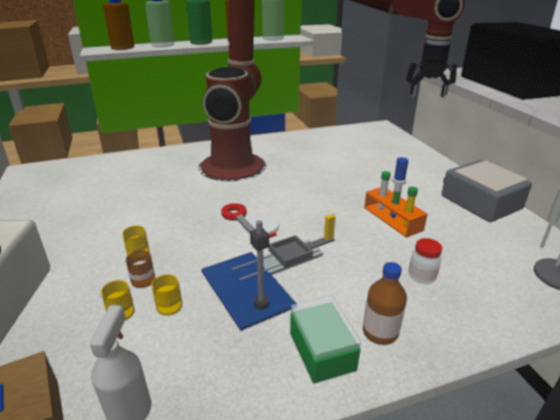

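View pics/top0.png

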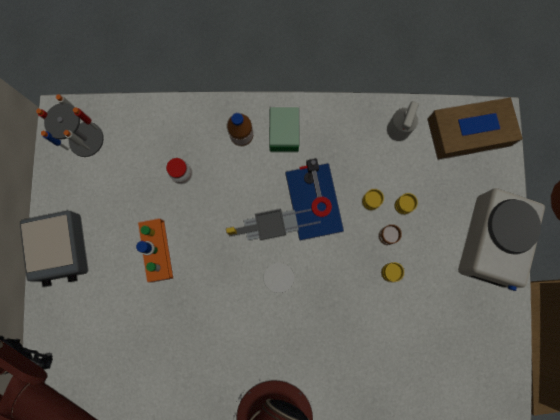

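The top view shows four beaker shapes: the amber one with the white band at (391,235), and yellow look-alikes at (373,199), (407,203) and (393,272). In the scene view the amber one is at (140,268). The description matches (391,235). The column's blue cap is at (144,247), between green caps at (146,230) and (152,267). The eye is at (321,206), the handle at (231,231), the tray at (270,225) and the rod at (313,163).

```bash
cat >> h.py <<'E'
def pix2plane(f,u,v,z):
    K=np.array([[f["fx"],0,f["cx"]],[0,f["fy"],f["cy"]],[0,0,1.]])
    p=cv2.undistortPoints(np.array([[[u,v]]],float),K,np.array([f["k1"],0,0,0,0.]),None).ravel() if 0 else None
    d=np.array([(u-f["cx"])/f["fx"],(v-f["cy"])/f["fy"]]); q=d.copy()
    for _ in range(20): q=d/(1+f["k1"]*(q@q))
    R,t=f["R"],f["t"]; c=-R.T@t; r=R.T@np.r_[q,1]
    return c+r*(z-c[2])/r[2]
def wristpose(f,s):
    from scipy.spatial.transform import Rotation as Ro
    q=s["tool_rot"]; Rt=Ro.from_quat([q[1],q[2],q[3],q[0]]).as_matrix()
    M=f["mount"]; Rc=Rt@M[:3,:3]; c=Rt@M[:3,3]+s["tool_pos"]
    f["R"]=Rc.T; f["t"]=-Rc.T@c; return f
def blobs(img,h0,h1,smin,vmin,box=None,amin=8):
    hsv=cv2.cvtColor(img,cv2.COLOR_RGB2HSV)
    H,S,V=[hsv[...,i].astype(int) for i in range(3)]
    m=((H>=h0)&(H<=h1) if h0<=h1 else (H>=h0)|(H<=h1))&(S>=smin)&(V>=vmin)
    if box: b=np.zeros_like(m); b[box[1]:box[3],box[0]:box[2]]=1; m&=b.astype(bool)
    n,l,st,c=cv2.connectedComponentsWithStats(m.astype(np.uint8))
    return [(c[i].round(1),st[i]) for i in range(1,n) if st[i][4]>=amin],l
E
python3 - <<'E'
from h import *
print(manip.nose_length)
f=np.load("top0.npy",allow_pickle=True).item(); im=f["image"]
def show(nm,z,*a,**k):
    for c,s in blobs(im,*a,**k)[0]: 
        x,y,w,h,_=s; print(nm,c,s,pix2plane(f,*c,z).round(4),"bbox",pix2plane(f,x+(w-1)/2,y+(h-1)/2,z).round(4))
show("eye",.18,170,8,150,80,box=(300,185,350,225))
show("cap",.179,105,130,120,40,box=(125,225,170,280))
show("green",.119,40,85,80,40,box=(125,215,170,285))
show("handle",.087,18,35,120,80,box=(215,215,250,245))
show("beak",.065,0,20,60,30,box=(375,218,408,252))
show("yel",.065,20,35,120,60,box=(350,180,430,290))
show("blue",.0,105,125,120,30,box=(280,150,350,245))
c=np.hstack([cv2.resize(im[210:260,365:415],(400,400),interpolation=2),cv2.resize(im[190:240,220:270+0],(400,400),interpolation=2)])
c=np.hstack([cv2.resize(im[185:285,365:425],(330,550),interpolation=2),cv2.resize(im[185:250,220:345-43],(460,365),interpolation=2)[:365] if 0 else cv2.resize(im[150:250,220:345],(460,550),interpolation=2)])
cv2.imwrite("pics/crop.png",c[:,:,::-1])
E
```

```text
0.014
eye [321.2 206.1] [312 197  20  20 231] [ 0.571  -0.1163  0.18  ] bbox [ 0.57   -0.1171  0.18  ]
cap [143.4 246.8] [137 242  14  11 124] [0.4622 0.3363 0.179 ] bbox [0.4617 0.3361 0.179 ]
green [145.1 229.7] [141 226   9   8  61] [0.5125 0.35   0.119 ] bbox [0.5131 0.3503 0.119 ]
green [155.3 249.9] [154 248   3   5  10] [0.4588 0.3199 0.119 ] bbox [0.4585 0.3207 0.119 ]
green [150.8 266.5] [146 263  10   8  65] [0.4144 0.3305 0.119 ] bbox [0.4144 0.3313 0.119 ]
handle [230.4 229.6] [226 227  10   6  43] [0.5188 0.1231 0.087 ] bbox [0.5191 0.1228 0.087 ]
beak [389.7 234.9] [379 225  23  19 152] [ 0.5102 -0.314   0.065 ] bbox [ 0.5127 -0.3149  0.065 ]
yel [372.8 198.7] [363 189  21  21 316] [ 0.611  -0.2684  0.065 ] bbox [ 0.6101 -0.269   0.065 ]
yel [406. 203.] [395 193  22  21 316] [ 0.5998 -0.3618  0.065 ] bbox [ 0.5998 -0.3604  0.065 ]
yel [392.8 271.7] [382 262  22  20 331] [ 0.4091 -0.3212  0.065 ] bbox [ 0.4096 -0.3204  0.065 ]
blue [321.3 210.1] [ 296  164   47   76 1399] [ 0.5872 -0.1295  0.    ] bbox [ 0.6123 -0.1229  0.    ]
blue [300.2 189.8] [286 169  30  42 848] [ 0.6463 -0.0683  0.    ] bbox [ 0.6472 -0.0692  0.    ]
blue [321.2 206.2] [318 203   8   7  44] [ 0.5986 -0.1293  0.    ] bbox [ 0.5992 -0.1301  0.    ]
```

View pics/crop.png

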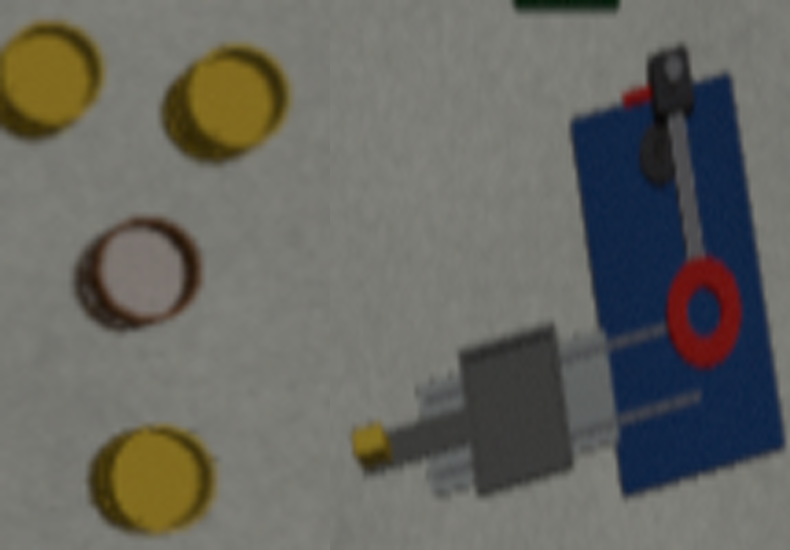

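The crop confirms it: the amber rim with white band is at (391.9,234) in the top view, and the three neighbours are plain yellow. The stand's y axis is about (-0.212, 0.977). I'm moving over the beaker with the jaws aligned to the stand.

Emit:
play_rows --pt "0 0 -10 0 0 -6.2" --pt "0 0 -10 0 0 -6.2" --pt "0 0 -10 0 0 -6.2" --pt "0 0 -10 0 0 -6.2" --pt "0 0 -10 0 0 -6.2" --hand 85

```text
time: 0.52
tool_pos: [0.1999, 0.5918, 0.2568]
tool_rot: [-0.0, -0.11, 0.994, -0.001]
contact_force: [0.2, 0.4, -0.0]
gripper_width: 0.991
grasp_force: 0.0
```

Emit:
play_rows --pt "-3.7 -32 0 0 0 0" --pt "-3.7 -32 0 0 0 0" --pt "-3.7 -32 0 0 0 0" --pt "-3.7 -32 0 0 0 0" --pt "-3.7 -32 0 0 0 0"

```text
time: 0.93
tool_pos: [0.2522, 0.4381, 0.2564]
tool_rot: [-0.0, -0.108, 0.994, -0.0]
contact_force: [0.1, -0.5, 0.6]
gripper_width: 0.996
grasp_force: 0.0
```

Emit:
play_rows --pt "-3.7 -32 0 0 0 0" --pt "-3.7 -32 0 0 0 0" --pt "-3.7 -32 0 0 0 0" --pt "-3.7 -32 0 0 0 0" --pt "-3.7 -32 0 0 0 0"

```text
time: 1.35
tool_pos: [0.3044, 0.2858, 0.2566]
tool_rot: [-0.0, -0.108, 0.994, -0.0]
contact_force: [0.3, -0.2, 0.8]
gripper_width: 0.995
grasp_force: 0.0
```

Emit:
play_rows --pt "-3.7 -32 0 0 0 0" --pt "-3.7 -32 0 0 0 0" --pt "-3.7 -32 0 0 0 0" --pt "-3.7 -32 0 0 0 0" --pt "-3.7 -32 0 0 0 0"

```text
time: 1.77
tool_pos: [0.3567, 0.1336, 0.2567]
tool_rot: [0.0, -0.108, 0.994, 0.0]
contact_force: [0.8, 0.3, 0.4]
gripper_width: 0.999
grasp_force: 0.0
```

Emit:
play_rows --pt "-3.7 -32 0 0 0 0" --pt "-3.7 -32 0 0 0 0" --pt "-3.7 -32 0 0 0 0" --pt "-3.7 -32 0 0 0 0" --pt "-3.7 -32 0 0 0 0"

```text
time: 2.18
tool_pos: [0.409, -0.0189, 0.2567]
tool_rot: [-0.0, -0.107, 0.994, 0.0]
contact_force: [1.0, 0.6, 0.2]
gripper_width: 0.989
grasp_force: 0.0
```

Emit:
play_rows --pt "-3.7 -32 0 0 0 0" --pt "-3.7 -32 0 0 0 0" --pt "-3.7 -32 0 0 0 0" --pt "-3.7 -32 0 0 0 0" --pt "-3.7 -32 0 0 0 0"

```text
time: 2.6
tool_pos: [0.4612, -0.1713, 0.2565]
tool_rot: [-0.0, -0.107, 0.994, 0.0]
contact_force: [0.3, 0.9, 0.2]
gripper_width: 0.994
grasp_force: 0.0
```

Emit:
play_rows --pt "-3.7 -30 0 0 0 0" --pt "-3.7 -30 0 0 0 0" --pt "-3.7 -30 0 0 0 0" --pt "-3.7 -30 0 0 0 0" --pt "0 0 0 0 0 0"

```text
time: 3.02
tool_pos: [0.5016, -0.2877, 0.2555]
tool_rot: [-0.001, -0.106, 0.994, -0.0]
contact_force: [-0.1, 0.1, -0.3]
gripper_width: 0.994
grasp_force: 0.0
```

Run:
```python
from h import *
f,s=grab("wrist"); save(f,"pics/w1.png"); print(s["tool_pos"],s["tool_rot"],s["time"],f["mount"].round(3))
wristpose(f,s)
np.save("w1.npy",f,allow_pickle=True)
for nm,h0,h1 in(("amber",0,14),("yel",18,35)):
  for c,b in blobs(f["image"],h0,h1,90,30,amin=300)[0]:
    x,y,w,h,_=b; print(nm,c,b,pix2plane(f,*c,.065).round(4))
```

```text
[ 0.50157907 -0.28765501  0.25553972] [-8.51133636e-04 -1.05597903e-01  9.94408543e-01 -9.49018260e-05] 3.0167 [[-0.    -0.956 -0.292  0.075]
 [ 1.    -0.    -0.     0.   ]
 [ 0.    -0.292  0.956 -0.166]
 [ 0.     0.     0.     1.   ]]
amber [250.  187.3] [228 162  46  48 547] [ 0.514  -0.3195  0.065 ]
amber [455.7 309. ] [427 292  50  39 948] [ 0.617  -0.0277  0.065 ]
yel [262.6  91.1] [ 238   65   50   53 2118] [ 0.4093 -0.3256  0.065 ]
yel [202.2 241.4] [ 177  214   51   55 2052] [ 0.5916 -0.3636  0.065 ]
yel [272.7 263.3] [ 252  235   42   57 1949] [ 0.6021 -0.2746  0.065 ]
```

View pics/w1.png

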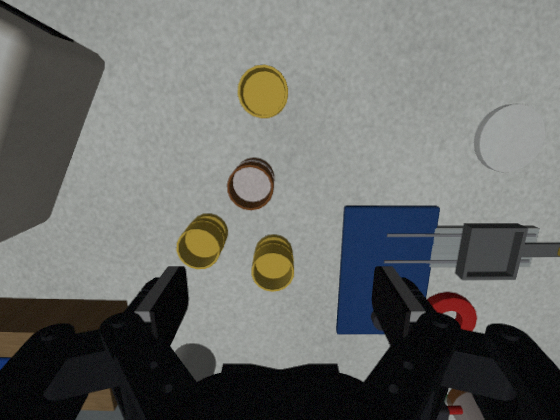

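The amber rim is at (250,187) in the wrist view, which gives (0.514, -0.3195) and agrees with the top view. Next I descend and grip.

Emit:
play_rows --pt "-1 -6.7 10 0 0 0" --pt "-1 -6.7 10 0 0 0" --pt "-1 -6.7 10 0 0 0" --pt "-1 -6.7 10 0 0 0" --pt "-1 -6.7 10 0 0 0"

```text
time: 3.48
tool_pos: [0.5133, -0.3152, 0.2054]
tool_rot: [-0.0, -0.108, 0.994, 0.0]
contact_force: [-0.0, 0.2, -0.1]
gripper_width: 0.994
grasp_force: 0.0
```

Emit:
play_rows --pt "0 0 30 0 0 0" --pt "0 0 30 0 0 0" --pt "0 0 30 0 0 0" --pt "0 0 30 0 0 0" --pt "0 0 30 0 0 0"

```text
time: 3.9
tool_pos: [0.5131, -0.3152, 0.0549]
tool_rot: [-0.0, -0.108, 0.994, 0.0]
contact_force: [0.5, -0.8, 0.5]
gripper_width: 0.994
grasp_force: 0.0
```

Emit:
play_rows --pt "0 0 8 0 0 0" --pt "0 0 6 0 0 0" --pt "0 0 1 0 0 0" --pt "0 0 0 0 0 0" --pt "0 0 0 0 0 0"

```text
time: 4.32
tool_pos: [0.5148, -0.3165, 0.0445]
tool_rot: [0.001, -0.107, 0.994, -0.001]
contact_force: [0.8, 1.3, 0.7]
gripper_width: 0.999
grasp_force: 0.0
```

Emit:
play_rows --pt "0 0 0 0 0 0" --pt "0 0 0 0 0 0" --pt "0 0 0 0 0 0" --pt "0 0 0 0 0 0" --pt "0 0 0 0 0 0" --hand 40

```text
time: 4.73
tool_pos: [0.5135, -0.3155, 0.0424]
tool_rot: [0.0, -0.107, 0.994, -0.0]
contact_force: [-0.8, -0.1, 0.3]
gripper_width: 0.466
grasp_force: 0.0
```

Emit:
play_rows --pt "0 0 0 0 0 0" --pt "0 0 0 0 0 0" --pt "0 0 0 0 0 0" --pt "0 0 0 0 0 0" --pt "0 0 0 0 0 0"

```text
time: 5.15
tool_pos: [0.5134, -0.3154, 0.0421]
tool_rot: [-0.0, -0.107, 0.994, 0.0]
contact_force: [1.2, 0.1, -0.0]
gripper_width: 0.469
grasp_force: 0.0
```

Run:
```python
from h import *
f,s=grab("wrist"); g,_=grab("scene"); print(s["tool_pos"],s["gripper_width"],s["grasp_force"])
cv2.imwrite("pics/c2.png",np.hstack([cv2.resize(f["image"],(480,360)),cv2.resize(g["image"][190:340,70:203],(319,360),interpolation=2)])[:,:,::-1])
```

```text
[ 0.51338688 -0.31536374  0.04205076] 0.4688551776055832 0.0
```

View pics/c2.png

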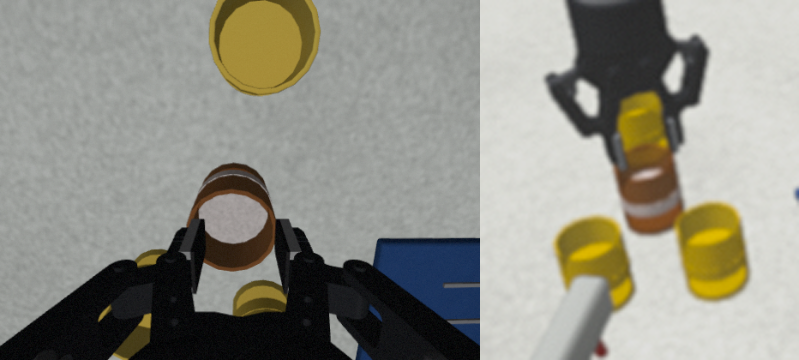

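```bash
cat >> h.py <<'E'
def proj(f,X):
    p=f["R"]@np.asarray(X,float)+f["t"]; q=p[:2]/p[2]; q=q*(1+f["k1"]*(q@q))
    return np.array([f["fx"]*q[0]+f["cx"],f["fy"]*q[1]+f["cy"]]).round(1)
E
python3 - <<'E'
from h import *
f,s=grab("wrist"); wristpose(f,s)
print(proj(f,s["tool_pos"]),proj(f,s["tool_pos"]-[0,0,.014]),proj(f,s["tool_pos"]+[0,0,.005]))
for uv in((270.7,253),): print(pix2plane(f,*uv,.065))
for c,b in blobs(f["image"],0,14,90,30,amin=100)[0]: print(c,b)
g,_=grab("scene")
print([proj(g,p) for p in(s["tool_pos"],[.5135,-.3195,.065],[.5135,-.3195,0])])
hs=cv2.cvtColor(g["image"],cv2.COLOR_RGB2HSV)
for c,b in blobs(g["image"],0,14,90,30,box=(115,230,175,300),amin=50)[0]: print(c,b,pix2plane(g,*c,.03))
E
```

```text
[279.1 251.9] [279.2 242.4] [279.1 255.7]
[ 0.50468287 -0.32146676  0.065     ]
[267.  197.4] [239 191  53  20 223]
[277.5 263.6] [ 218  205  104  112 3578]
[array([141.2, 264.3]), array([137.4, 256.3]), array([142.5, 279.5])]
[139.5 266.3] [126 252  26  23 286] [ 0.50335919 -0.3205275   0.03      ]
[142.1 281.8] [131 274  23  13 135] [ 0.55812846 -0.31763459  0.03      ]
```

The pads stand right at the glass, about 54 mm apart in the picture, but there is no grip force yet. I'll command a tighter closing.

Emit:
play_rows --pt "0 0 0 0 0 0" --pt "0 0 0 0 0 0" --pt "0 0 0 0 0 0" --pt "0 0 0 0 0 0" --hand 0

```text
time: 5.68
tool_pos: [0.5134, -0.3154, 0.0421]
tool_rot: [-0.0, -0.107, 0.994, -0.0]
contact_force: [-0.4, -0.2, 0.2]
gripper_width: 0.001
grasp_force: 0.0
```

Run:
```python
from h import *
f,s=grab("wrist"); g,_=grab("scene"); t,_=grab("top")
cv2.imwrite("pics/c3.png",np.hstack([cv2.resize(f["image"][150:400,150:430],(403,360)),cv2.resize(g["image"][215:315,95:195],(360,360),interpolation=2)])[:,:,::-1])
p=s["tool_pos"]; wristpose(f,s)
print(proj(f,p-[0,0,.014]),proj(g,p-[0,0,.014]),proj(g,p))
print(s)
```

```text
[279.2 242.4] [142.2 269.3] [141.2 264.3]
{'time': 5.6833, 'joint_pos': array([-6.74398630e-01,  1.55597757e-01,  1.79207904e+00, -1.25418144e-05,
        1.19392635e+00, -2.46042647e+00]), 'joint_vel': array([-2.26330992e-04,  8.05697111e-05,  1.77942829e-03, -4.83109007e-04,
        8.88335317e-04, -4.09765978e-04]), 'joint_efforts': array([-1.53531550e-03, -3.97660089e+01, -3.29442787e+01, -4.09075510e-04,
        9.76962656e-05, -3.88540442e-06]), 'tool_pos': array([ 0.51338035, -0.31542433,  0.04210877]), 'tool_rot': array([-7.83047944e-06, -1.07410451e-01,  9.94214763e-01, -4.40583562e-07]), 'contact_force': array([-0.43025379, -0.22059777,  0.16697266]), 'ft_torque': array([-0.03683938,  0.0529535 ,  0.08009922]), 'grasp_force': 0.0, 'gripper_width': 0.0013960260065949853}
```

View pics/c3.png

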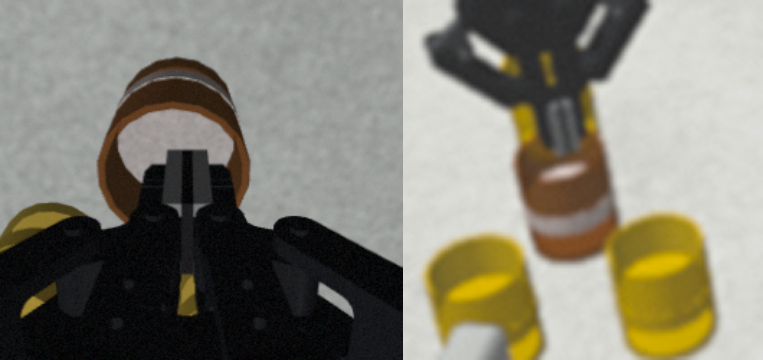

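Run:
```python
from h import *
f,s=grab("wrist"); wristpose(f,s); print("fx",f["fx"],f["k1"])
g,_=grab("scene"); g0=np.load("scene0.npy",allow_pickle=True).item()
for im in(g0,g):
  for c,b in blobs(im["image"],0,16,90,30,box=(115,240,165,300),amin=30)[0]: print(c,b)
print("rim pred scene",proj(g,[.5135,-.3195,.065]),[proj(g,[.5135+.027*np.cos(a),-.3195+.027*np.sin(a),z]) for z in(.065,0) for a in(0,np.pi/2,np.pi,-np.pi/2)])
# colour check of yellow beaker consistency: scene vs top
for c,b in blobs(g0["image"],20,32,120,60,box=(90,220,190,325),amin=50)[0]: print("yel",c,b,pix2plane(g,*c,.033))
print("w rim pred",[proj(f,[.5135+.027*np.cos(a),-.3195+.027*np.sin(a),.065]) for a in(0,np.pi/2,np.pi,-np.pi/2)])
print("tip z from scene", [(z,pix2plane(g,139.4,258,z).round(3)) for z in(.028,.05,.07,.09)])
# eye, cap in scene vs top
for nm,a,bx,z in(("eye",(170,8,150,80),(215,195,255,225),.18),("cap",(105,130,120,40),(390,150,412,172),.16)):
  for c,b in blobs(g0["image"],*a,box=bx)[0]: print(nm,c,b,pix2plane(g,*c,z).round(4))
```

```text
fx 319.0764759114215 -0.028185512278128134
[139.1 265.2] [126 253  26  22 333]
[142.5 281.8] [131 274  23  13 137]
[139.1 265.2] [126 253  26  22 328]
[142.4 281.7] [131 274  23  13 139]
rim pred scene [137.4 256.3] [array([137.9, 263.9]), array([150.3, 254. ]), array([136.9, 249.1]), array([124.4, 258.7]), array([143.2, 287.3]), array([154.9, 277.1]), array([141.9, 272. ]), array([130. , 281.9])]
yel [134.8 239.2] [123 226  26  29 543] [ 0.39785449 -0.32645778  0.033     ]
yel [166.3 293.9] [150 275  31  40 942] [ 0.61446689 -0.27238814  0.033     ]
yel [117.8 296. ] [101 280  33  39 742] [ 0.59134332 -0.36650433  0.033     ]
w rim pred [array([260.3, 315.1]), array([323.5, 279.9]), array([282.6, 219.3]), array([217.3, 259. ])]
tip z from scene [(0.028, array([ 0.47 , -0.32 ,  0.028])), (0.05, array([ 0.5  , -0.317,  0.05 ])), (0.07, array([ 0.528, -0.315,  0.07 ])), (0.09, array([ 0.555, -0.313,  0.09 ]))]
eye [232.6 210.6] [222 204  24  15 229] [ 0.5782 -0.119   0.18  ]
cap [401.4 164.6] [396 158  12  14 126] [0.4586 0.3475 0.16  ]
```

The beaker hasn't moved. By ray casting, the shut fingertips sit at about z=0.058, inside and above the rim, roughly 30 mm higher than the nominal nose length suggests, so the jaws closed over the rim without touching. I'll lift, reopen and recheck the tip height on the way down.

Emit:
play_rows --pt "0 0 -15 0 0 0" --pt "0 0 -15 0 0 0" --pt "0 0 -15 0 0 0" --pt "0 -4 -5 0 0 0" --pt "0 0 0 0 0 0"

```text
time: 6.35
tool_pos: [0.5155, -0.3208, 0.0942]
tool_rot: [0.001, -0.107, 0.994, -0.002]
contact_force: [0.8, -0.2, 0.4]
gripper_width: 0.003
grasp_force: 0.0
```

Run:
```python
from h import *
f,s=grab("wrist"); g,_=grab("scene")
cv2.imwrite("pics/c4.png",np.hstack([cv2.resize(f["image"][150:400,150:430],(403,360)),cv2.resize(g["image"][200:300,95:195],(360,360),interpolation=2)])[:,:,::-1])
p=s["tool_pos"]; wristpose(f,s)
print(p,[proj(f,p+[0,0,z]) for z in(-.014,0,.014,.028)],[proj(g,p+[0,0,z]) for z in(-.014,0,.014,.028)])
```

```text
[ 0.5155017  -0.32077262  0.09424785] [array([279.3, 242.3]), array([279.1, 251.9]), array([279. , 263.1]), array([278.8, 276.1])] [array([135.6, 251.3]), array([134.4, 245.9]), array([133.2, 240.5]), array([132., 235.])]
```

View pics/c4.png

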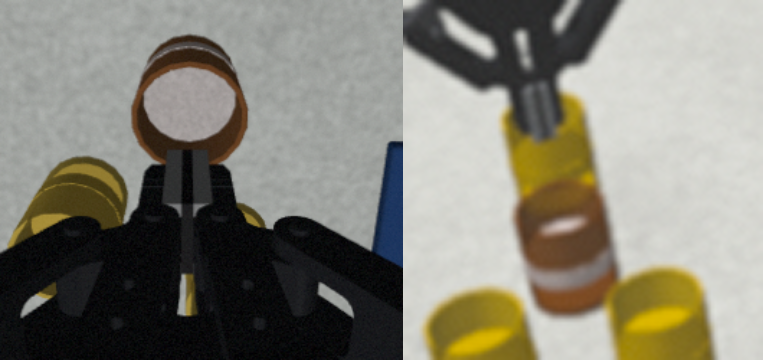

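The shut fingertips show at about (133,239) in the scene view, which puts them roughly 18 mm behind the reported TCP. I'll use that offset: open, go to TCP z≈0.007, then close.

Emit:
play_rows --pt "0 0 0 0 0 0" --pt "0 0 0 0 0 0" --pt "0 0 0 0 0 0" --pt "0 0 0 0 0 0" --pt "0 0 0 0 0 0" --hand 85

```text
time: 6.87
tool_pos: [0.5141, -0.3191, 0.0917]
tool_rot: [-0.0, -0.107, 0.994, 0.0]
contact_force: [-0.3, -0.1, 0.4]
gripper_width: 0.705
grasp_force: 0.0
```

Emit:
play_rows --pt "0 0 0 0 0 0" --pt "0 0 10 0 0 0" --pt "0 0 15 0 0 0" --pt "0 0 15 0 0 0" --pt "0 0 0 0 0 0"

```text
time: 7.28
tool_pos: [0.5119, -0.3175, 0.0478]
tool_rot: [-0.002, -0.107, 0.994, 0.002]
contact_force: [0.3, 0.5, -1.2]
gripper_width: 0.999
grasp_force: 0.0
```

Emit:
play_rows --pt "0 0 10 0 0 0" --pt "0 0 10 0 0 0" --pt "0 0 5 0 0 0" --pt "0 0 5 0 0 0" --pt "0 0 0 0 0 0"

```text
time: 7.7
tool_pos: [0.5137, -0.3188, 0.0208]
tool_rot: [-0.001, -0.107, 0.994, 0.001]
contact_force: [-1.1, 0.6, 0.3]
gripper_width: 0.998
grasp_force: 0.0
```

Emit:
play_rows --pt "0 0 5 0 0 0" --pt "0 0 5 0 0 0" --pt "0 0 4 0 0 0" --pt "0 0 0 0 0 0" --pt "0 0 0 0 0 0"

```text
time: 8.12
tool_pos: [0.514, -0.3192, 0.0077]
tool_rot: [-0.0, -0.107, 0.994, 0.0]
contact_force: [0.0, 0.5, -0.1]
gripper_width: 0.995
grasp_force: 0.0
```

Emit:
play_rows --pt "0 0 0 0 0 0" --pt "0 0 0 0 0 0" --pt "0 0 0 0 0 0" --pt "0 0 0 0 0 0" --pt "0 0 0 0 0 0" --hand 44

```text
time: 8.53
tool_pos: [0.5148, -0.3197, 0.0089]
tool_rot: [0.001, -0.107, 0.994, -0.001]
contact_force: [0.7, -0.3, 2.3]
gripper_width: 0.608
grasp_force: 62.9
```

Emit:
play_rows --pt "0 0 0 0 0 0" --pt "0 0 0 0 0 0" --pt "0 0 0 0 0 0" --pt "0 0 0 0 0 0" --pt "0 0 0 0 0 0"

```text
time: 8.95
tool_pos: [0.5148, -0.3198, 0.0088]
tool_rot: [0.001, -0.107, 0.994, -0.001]
contact_force: [1.0, -1.6, 5.4]
gripper_width: 0.61
grasp_force: 63.1
```

Gripped, with an opening of about 52 mm and 63 N. I'll lift and check the height of the hold.

Emit:
play_rows --pt "0 0 -10 0 0 0" --pt "0 0 -20 0 0 0" --pt "0 0 -30 0 0 0" --pt "0 0 -30 0 0 0" --pt "0 0 0 0 0 0"

```text
time: 9.37
tool_pos: [0.5171, -0.3215, 0.105]
tool_rot: [0.003, -0.107, 0.994, -0.003]
contact_force: [2.2, -0.6, 0.8]
gripper_width: 0.607
grasp_force: 62.8
```

Run:
```python
from h import *
f,s=grab("wrist"); g,_=grab("scene")
cv2.imwrite("pics/c5.png",np.hstack([cv2.resize(f["image"],(480,360)),cv2.resize(g["image"][190:290,90:178],(317,360),interpolation=2)])[:,:,::-1])
p=s["tool_pos"]; wristpose(f,s); print(s)
print([(z,proj(g,p+[0,0,z])) for z in(-.01,0,.02,.04,.06)])
```

```text
{'time': 9.3667, 'joint_pos': array([-6.78403371e-01,  9.09064122e-02,  1.74826808e+00, -1.69783160e-05,
        1.29260123e+00, -2.46461102e+00]), 'joint_vel': array([-2.93457858e-03,  3.54742696e-02,  3.65185979e-02,  7.01104570e-05,
       -6.01287360e-02, -2.14596435e-04]), 'joint_efforts': array([ 2.17233393e-01, -3.49195540e+01, -2.91932166e+01, -8.60544591e-03,
        7.17700850e-01, -4.90146658e-05]), 'tool_pos': array([ 0.51711737, -0.32151318,  0.10495384]), 'tool_rot': array([ 0.00346254, -0.10749853,  0.99419313, -0.00347904]), 'contact_force': array([ 2.24076777, -0.59145455,  0.77194632]), 'ft_torque': array([-0.07928633, -0.05555643, -0.00075165]), 'grasp_force': 62.750045992434025, 'gripper_width': 0.6067349466114927}
[(-0.01, array([134. , 246.2])), (0, array([133.1, 242.3])), (0.02, array([131.4, 234.4])), (0.04, array([129.7, 226.3])), (0.06, array([127.9, 218. ]))]
```

View pics/c5.png

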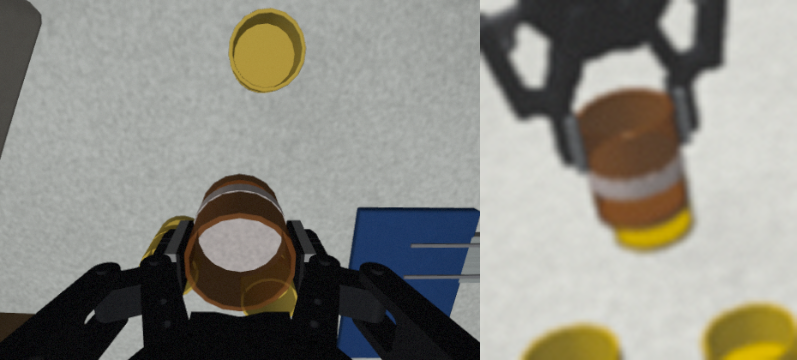

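The beaker is held in its upper half, with the fingertips about 30 mm above its base, so they clear the 34 mm walls. The base is at TCP z − 0.009. Now the tray position, combining the earlier wrist view with the top view.

Run:
```python
from h import *
f=np.load("w1.npy",allow_pickle=True).item(); t=np.load("top0.npy",allow_pickle=True).item()
for (n,im,box,thr) in(("w1",f,(448,215,532,290),110),("top",t,(245,200,300,250),88)):
    g=cv2.cvtColor(im["image"],cv2.COLOR_RGB2GRAY).astype(int); m=(g<thr)
    b=np.zeros_like(m); b[box[1]:box[3],box[0]:box[2]]=1; m=(m&b).astype(np.uint8)
    m=cv2.morphologyEx(m,cv2.MORPH_OPEN,np.ones((9,9) if n=="w1" else (5,5)))
    nn,l,st,c=cv2.connectedComponentsWithStats(m); k=1+np.argmax(st[1:,4])
    cs,_=cv2.findContours((l==k).astype(np.uint8),0,1); r=cv2.minAreaRect(max(cs,key=len)); bx=cv2.boxPoints(r)
    P=np.array([pix2plane(im,u,v,.034) for u,v in bx]); 
    print(n,st[k],r,P[:,:2].round(4).tolist(),"centre",P.mean(0).round(4),np.linalg.norm(P-np.roll(P,1,0),axis=1).round(3))
for c,b in blobs(f["image"],170,8,150,60,box=(415,285,490,345),amin=100)[0]: print("eye w1",c,b,pix2plane(f,*c,.18).round(4))
```

```text
w1 [ 456  223   76   57 3764] ((493.5, 251.0), (56.0, 75.0), 90.0) [[0.5117, -0.0516], [0.4908, 0.0465], [0.567, 0.083], [0.5883, -0.0213]] centre [0.5394 0.0141 0.034 ] [0.082 0.1   0.084 0.106]
top [245 209  41  31 848] ((264.0384521484375, 225.19232177734375), (27.064023971557617, 40.007686614990234), 78.69007110595703) [[0.5639, 0.0972], [0.5872, -0.0133], [0.5121, -0.0289], [0.489, 0.0808]] centre [0.538 0.034 0.034] [0.077 0.113 0.077 0.112]
eye w1 [455.3 309.4] [428 293  49  38 902] [ 0.5566 -0.1167  0.18  ]
```

Emit:
play_rows --pt "0 0 -28 0 0 0" --pt "0 0 -28 0 0 0" --pt "0 0 -28 0 0 0" --pt "0 0 -28 0 0 0" --pt "0 0 -20 0 0 0"

```text
time: 9.88
tool_pos: [0.5137, -0.3189, 0.2303]
tool_rot: [-0.001, -0.107, 0.994, 0.001]
contact_force: [0.7, -0.7, 0.0]
gripper_width: 0.605
grasp_force: 62.9
```

Emit:
play_rows --pt "-8 15 0 0 0 0" --pt "-8 27 0 0 0 0" --pt "-8 27 0 0 0 0" --pt "-8 27 0 0 0 0" --pt "-8 27 0 0 0 0"

```text
time: 10.3
tool_pos: [0.5256, -0.1888, 0.2271]
tool_rot: [-0.002, -0.107, 0.994, 0.001]
contact_force: [-0.1, -0.2, -2.4]
gripper_width: 0.603
grasp_force: 63.0
```

Emit:
play_rows --pt "-8 27 0 0 0 0" --pt "-8 27 0 0 0 0" --pt "-8 27 0 0 0 0" --pt "-8 27 0 0 0 0" --pt "-8 27 0 0 0 0"

```text
time: 10.72
tool_pos: [0.5357, -0.0485, 0.2272]
tool_rot: [-0.002, -0.107, 0.994, 0.001]
contact_force: [0.4, -0.3, -0.5]
gripper_width: 0.603
grasp_force: 63.0
```

Emit:
play_rows --pt "-8 27 0 0 0 0" --pt "-8 27 0 0 0 0" --pt "0 10 0 0 0 0" --pt "0 0 0 0 0 0" --pt "0 0 0 0 0 0"

```text
time: 11.13
tool_pos: [0.5384, 0.0156, 0.2284]
tool_rot: [-0.002, -0.108, 0.994, -0.0]
contact_force: [-0.1, -0.1, -0.3]
gripper_width: 0.605
grasp_force: 63.0
```

Run:
```python
from h import *
f,s=grab("wrist"); save(f,"pics/w6.png"); wristpose(f,s); np.save("w6.npy",f,allow_pickle=True)
p=s["tool_pos"]; print(p,s["tool_rot"])
print("pred seat/handle/eye",proj(f,[.542,.0155,.034]),proj(f,[.519,.123,.087]),proj(f,[.571,-.1163,.18]))
```

```text
[0.53836486 0.01564042 0.22842721] [-1.51176921e-03 -1.07878329e-01  9.94162949e-01 -1.09463709e-04]
pred seat/handle/eye [278.7 185.1] [388.7 197.1] [ 91.1 228.4]
```

View pics/w6.png

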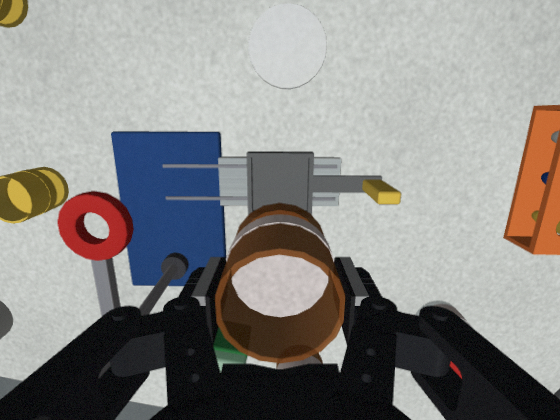

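The tray centre shows at about (280,185) and the handle top at about (388,198), both within 2 px of my prediction, so seat ≈ (0.542, 0.016) holds. The red eye is at (96,225). Lowering the beaker.

Emit:
play_rows --pt "-3.3 0 10 0 0 0" --pt "0 0 25 0 0 0" --pt "0 0 30 0 0 0" --pt "0 0 30 0 0 0" --pt "0 0 30 0 0 0"

```text
time: 11.6
tool_pos: [0.5424, 0.0151, 0.1032]
tool_rot: [0.0, -0.106, 0.994, -0.0]
contact_force: [0.1, -0.2, -0.9]
gripper_width: 0.608
grasp_force: 63.0
```

Emit:
play_rows --pt "0 0 25 0 0 0" --pt "0 0 15 0 0 0" --pt "0 0 10 0 0 0" --pt "0 0 0 0 0 0" --pt "0 0 0 0 0 0"

```text
time: 12.02
tool_pos: [0.5425, 0.0158, 0.0548]
tool_rot: [-0.0, -0.107, 0.994, 0.0]
contact_force: [-0.7, -0.3, 0.1]
gripper_width: 0.608
grasp_force: 63.0
```

Emit:
play_rows --pt "0 0 6 0 0 0" --pt "0 0 6 0 0 0" --pt "0 0 4 0 0 0" --pt "0 0 2 0 0 0" --pt "0 0 0 0 0 0"

```text
time: 12.43
tool_pos: [0.5421, 0.0166, 0.0366]
tool_rot: [-0.0, -0.107, 0.994, 0.0]
contact_force: [-0.2, -0.1, -0.6]
gripper_width: 0.607
grasp_force: 63.0
```

Emit:
play_rows --pt "0 0 3 0 0 0" --pt "0 0 2 0 0 0" --pt "0 0 1 0 0 0" --pt "0 0 0 0 0 0"

```text
time: 12.77
tool_pos: [0.5423, 0.0165, 0.0308]
tool_rot: [-0.0, -0.107, 0.994, 0.0]
contact_force: [-0.2, -0.1, -1.5]
gripper_width: 0.606
grasp_force: 63.0
```

Emit:
play_rows --pt "0 0 1 0 0 0" --pt "0 0 0.7 0 0 0" --pt "0 0 0 0 0 0"

```text
time: 13.02
tool_pos: [0.5424, 0.0165, 0.0293]
tool_rot: [-0.0, -0.107, 0.994, 0.0]
contact_force: [0.3, -0.1, -0.7]
gripper_width: 0.606
grasp_force: 63.0
```

Emit:
play_rows --pt "0 0 1 0 0 0" --pt "0 0 0 0 0 0"

```text
time: 13.18
tool_pos: [0.5424, 0.0165, 0.0283]
tool_rot: [-0.0, -0.107, 0.994, 0.0]
contact_force: [0.2, 0.0, -0.8]
gripper_width: 0.604
grasp_force: 63.0
```

Emit:
play_rows --pt "0 0 1 0 0 0" --pt "0 0 0 0 0 0"

```text
time: 13.35
tool_pos: [0.5427, 0.0165, 0.0278]
tool_rot: [0.0, -0.107, 0.994, -0.0]
contact_force: [-1.3, 0.4, 1.5]
gripper_width: 0.603
grasp_force: 63.0
```

The beaker touches the tray floor (upward force at z≈0.028). I'll release, rise, shut the jaws and go beyond the handle.

Emit:
play_rows --pt "0 0 0 0 0 0" --pt "0 0 0 0 0 0" --pt "0 0 0 0 0 0" --pt "0 0 0 0 0 0" --pt "0 0 0 0 0 0" --hand 85

```text
time: 13.77
tool_pos: [0.5425, 0.0165, 0.0274]
tool_rot: [0.0, -0.107, 0.994, 0.0]
contact_force: [-0.7, -0.4, -0.5]
gripper_width: 0.996
grasp_force: 0.0
```

Emit:
play_rows --pt "0 0 -5 0 0 0" --pt "0 0 -15 0 0 0" --pt "0 0 -30 0 0 0" --pt "0 0 -35 0 0 0" --pt "0 0 -35 0 0 0"

```text
time: 14.18
tool_pos: [0.5417, 0.0166, 0.1483]
tool_rot: [-0.001, -0.107, 0.994, 0.0]
contact_force: [0.2, 0.8, 1.0]
gripper_width: 0.995
grasp_force: 0.0
```

Emit:
play_rows --pt "0 30 0 0 0 0" --pt "0 30 0 0 0 0" --pt "0 30 0 0 0 0" --pt "0 30 0 0 0 0" --pt "0 30 0 0 0 0" --hand 0

```text
time: 14.6
tool_pos: [0.5101, 0.1642, 0.1481]
tool_rot: [0.0, -0.107, 0.994, 0.0]
contact_force: [0.1, -0.2, 0.6]
gripper_width: 0.298
grasp_force: 0.0
```

Emit:
play_rows --pt "0 12 0 0 0 0" --pt "0 0 0 0 0 0" --pt "0 0 0 0 0 0" --pt "0 0 0 0 0 0" --pt "0 0 0 0 0 0"

```text
time: 15.02
tool_pos: [0.5083, 0.1735, 0.1474]
tool_rot: [0.0, -0.107, 0.994, -0.0]
contact_force: [-0.3, -0.3, 0.2]
gripper_width: 0.001
grasp_force: 0.0
```

Run:
```python
from h import *
s=manip.state(); t,_=grab("top"); f,s=grab("wrist"); wristpose(f,s)
print(s["tool_pos"],s["gripper_width"])
for c,b in blobs(f["image"],18,35,110,60,amin=60)[0]:
    x,y,w,h,_=b; print("yel",c,b,pix2plane(f,*c,.087).round(4))
for c,b in blobs(f["image"],0,16,90,30,amin=150)[0]: print("red/amber",c,b,pix2plane(f,*c,.084).round(4))
for c,b in blobs(t["image"],0,16,90,30,box=(240,195,300,255),amin=20)[0]: print("top amber",c,b,pix2plane(t,*c,.084).round(4))
```

```text
[0.50827304 0.17353662 0.14739712] -0.0007916473212635282
yel [218.2 209.4] [ 198  192   41   35 1119] [0.511  0.1277 0.087 ]
yel [481.1 258.4] [459 240  50  45 982] [0.5071 0.3357 0.087 ]
red/amber [466.6 182.3] [  410    92   135   195 15775] [0.4526 0.303  0.084 ]
red/amber [125.5 189.3] [ 95 170  45  52 605] [0.5113 0.0575 0.084 ]
red/amber [ 78.2 212.3] [  37  177   86   72 3286] [0.537 0.023 0.084]
top amber [269.7 221.9] [260 212  20  21  94] [0.5412 0.0167 0.084 ]
```

The beaker stands in the tray at (0.541, 0.017). Descending beyond the handle and pushing.

Emit:
play_rows --pt "0 0 25 0 0 0" --pt "0 0 30 0 0 0" --pt "0 0 30 0 0 0" --pt "0 0 25 0 0 0" --pt "0 0 8 0 0 0"

```text
time: 15.53
tool_pos: [0.5047, 0.1733, 0.0248]
tool_rot: [-0.004, -0.107, 0.994, -0.0]
contact_force: [-1.0, -0.3, 0.3]
gripper_width: 0.0
grasp_force: 0.0
```

Emit:
play_rows --pt "0 -6 0 0 0 0" --pt "0 -6 0 0 0 0" --pt "0 -6 0 0 0 0" --pt "0 -6 0 0 0 0" --pt "0 -6 0 0 0 0"

```text
time: 15.95
tool_pos: [0.5161, 0.1451, 0.0316]
tool_rot: [0.002, -0.107, 0.994, 0.0]
contact_force: [0.5, 1.7, 1.3]
gripper_width: 0.001
grasp_force: 0.9
```

Emit:
play_rows --pt "0 -7 0 0 0 0" --pt "0 -7 0 0 0 0" --pt "0 -7 0 0 0 0" --pt "0 -7 0 0 0 0" --pt "0 -7 0 0 0 0"

```text
time: 16.37
tool_pos: [0.522, 0.1106, 0.0295]
tool_rot: [0.0, -0.107, 0.994, 0.0]
contact_force: [0.6, 1.9, 0.6]
gripper_width: 0.005
grasp_force: 0.9
```

Emit:
play_rows --pt "0 -7 0 0 0 0" --pt "0 -7 0 0 0 0" --pt "0 -7 0 0 0 0" --pt "0 -7 0 0 0 0" --pt "0 -7 0 0 0 0"

```text
time: 16.78
tool_pos: [0.5291, 0.0764, 0.0293]
tool_rot: [-0.0, -0.107, 0.994, 0.0]
contact_force: [-0.3, 1.6, 1.5]
gripper_width: -0.004
grasp_force: 0.9
```

```bash
cat >> h.py <<'E'
def tops():
    t,_=grab("top")
    for n,a,bx,z in(("handle",(18,35,120,80),(215,200,320,250),.087),("amber",(0,16,90,30),(235,195,308,255),.084),("eye",(170,8,150,80),(300,185,350,225),.18)):
        for c,b in blobs(t["image"],*a,box=bx,amin=15)[0]: print(n,c,b,pix2plane(t,*c,z).round(4))
E
python3 -c "
from h import *
tops()"
```

```text
amber [250.9 220.9] [ 235  196   30   59 1272] [0.5435 0.0679 0.084 ]
amber [296.1 216.4] [287 207  20  21  93] [ 0.5569 -0.0549  0.084 ]
amber [243.5 231.8] [238 231  14   3  30] [0.5135 0.0876 0.084 ]
eye [321.4 206.3] [312 197  20  20 242] [ 0.5705 -0.1168  0.18  ]
```

Emit:
play_rows --pt "0 -7 0 0 0 0" --pt "0 -7 0 0 0 0" --pt "0 -7 0 0 0 0" --pt "0 -7 0 0 0 0" --pt "0 -7 0 0 0 0"

```text
time: 17.25
tool_pos: [0.5365, 0.0422, 0.0291]
tool_rot: [-0.0, -0.107, 0.994, 0.0]
contact_force: [-1.3, 1.3, 0.1]
gripper_width: -0.001
grasp_force: 0.9
```

Emit:
play_rows --pt "0 -6 0 0 0 0" --pt "0 -5 0 0 0 0" --pt "0 -4 0 0 0 0" --pt "0 -3 0 0 0 0" --pt "0 0 0 0 0 0"

```text
time: 17.67
tool_pos: [0.5409, 0.0245, 0.0294]
tool_rot: [0.0, -0.107, 0.994, -0.0]
contact_force: [0.9, -0.0, -0.3]
gripper_width: -0.003
grasp_force: 0.0
```

Emit:
play_rows --pt "0 -2 0 0 0 0" --pt "0 -1 0 0 0 0" --pt "0 -1 0 0 0 0" --pt "0 0 0 0 0 0"

```text
time: 18.0
tool_pos: [0.5416, 0.0214, 0.0295]
tool_rot: [0.0, -0.108, 0.994, -0.0]
contact_force: [0.7, -0.1, -0.1]
gripper_width: 0.003
grasp_force: 0.4
```

```bash
python3 -c "
from h import *
tops()"
```

```text
amber [261.7 221.5] [ 235  195   56   60 2386] [0.5421 0.0385 0.084 ]
amber [265.9 226.9] [261 226  12   3  28] [0.5274 0.0269 0.084 ]
eye [321.4 206. ] [312 197  20  19 233] [ 0.5713 -0.1168  0.18  ]
```

Emit:
play_rows --pt "0 -2 0 0 0 0" --pt "0 -1 0 0 0 0" --pt "0 -1 0 0 0 0" --pt "0 0 0 0 0 0"

```text
time: 18.38
tool_pos: [0.5424, 0.0173, 0.0295]
tool_rot: [0.0, -0.107, 0.994, -0.0]
contact_force: [-0.2, 0.2, -0.8]
gripper_width: 0.001
grasp_force: 0.4
```

Emit:
play_rows --pt "0 -1 0 0 0 0" --pt "0 -1 0 0 0 0" --pt "0 0 0 0 0 0"

```text
time: 18.63
tool_pos: [0.5427, 0.016, 0.0295]
tool_rot: [0.0, -0.107, 0.994, 0.001]
contact_force: [0.3, 4.2, -0.3]
gripper_width: 0.002
grasp_force: 2.1
```

Emit:
play_rows --pt "0 -1 0 0 0 0" --pt "0 0 0 0 0 0"

```text
time: 18.8
tool_pos: [0.5427, 0.016, 0.0295]
tool_rot: [-0.0, -0.107, 0.994, 0.002]
contact_force: [-0.9, 8.8, 1.1]
gripper_width: -0.003
grasp_force: 4.0
```

Emit:
play_rows --pt "0 -1 0 0 0 0" --pt "0 0 0 0 0 0"

```text
time: 18.97
tool_pos: [0.5427, 0.016, 0.0295]
tool_rot: [-0.0, -0.107, 0.994, 0.003]
contact_force: [-1.8, 11.4, 2.2]
gripper_width: -0.003
grasp_force: 5.8
```

Emit:
play_rows --pt "0 -1 0 0 0 0" --pt "0 0 0 0 0 0"

```text
time: 19.13
tool_pos: [0.5427, 0.016, 0.0295]
tool_rot: [-0.0, -0.107, 0.994, 0.004]
contact_force: [-2.8, 15.1, 4.3]
gripper_width: -0.0
grasp_force: 7.6
```

The tray is home: the position holds while the force rises. I'll back off, rise and go over the rack.

Emit:
play_rows --pt "0 8 0 0 0 0" --pt "0 10 0 0 0 0" --pt "0 0 -30 0 0 0" --pt "0 0 -40 0 0 0" --pt "0 0 -40 0 0 0"

```text
time: 19.55
tool_pos: [0.5379, 0.0302, 0.139]
tool_rot: [-0.002, -0.108, 0.994, -0.0]
contact_force: [0.9, -0.4, 0.8]
gripper_width: -0.002
grasp_force: 0.0
```

Emit:
play_rows --pt "0 0 -40 0 0 0" --pt "0 0 -40 0 0 0" --pt "1 28 -30 0 0 0" --pt "1 32 0 0 0 0" --pt "1 32 0 0 0 0" --hand 85

```text
time: 19.97
tool_pos: [0.5183, 0.1198, 0.2534]
tool_rot: [0.003, -0.106, 0.994, -0.001]
contact_force: [0.7, 0.3, -1.2]
gripper_width: 0.707
grasp_force: 0.0
```

Emit:
play_rows --pt "1 32 0 0 0 0" --pt "1 32 0 0 0 0" --pt "1 32 0 0 0 0" --pt "1 32 0 0 0 0" --pt "1 32 0 0 0 0"

```text
time: 20.38
tool_pos: [0.4772, 0.2758, 0.2494]
tool_rot: [0.0, -0.107, 0.994, -0.001]
contact_force: [-0.0, -0.8, -0.3]
gripper_width: 0.995
grasp_force: 0.0
```

Emit:
play_rows --pt "1 30 0 0 0 0" --pt "1 24 0 0 0 0" --pt "0 0 0 0 0 0" --pt "0 0 0 0 0 0" --pt "0 0 0 0 0 0"

```text
time: 20.8
tool_pos: [0.4645, 0.3263, 0.2492]
tool_rot: [0.0, -0.107, 0.994, -0.001]
contact_force: [-0.5, 0.3, 0.1]
gripper_width: 0.996
grasp_force: 0.0
```

Run:
```python
from h import *
f,s=grab("wrist"); save(f,"pics/w7.png"); wristpose(f,s); p=s["tool_pos"]; print(p,s["tool_rot"],s["time"])
print("pred",proj(f,[.462,.34,.179]))
for n,a,z in(("blue",(105,130,120,25),.179),("green",(40,85,80,40),.119)):
  for c,b in blobs(f["image"],*a,amin=60)[0]:
    x,y,w,h,_=b; print(n,c,b,pix2plane(f,*c,z).round(4))
tops()
```

```text
[0.46445487 0.3263461  0.24924284] [ 7.27352420e-05 -1.07338372e-01  9.94222371e-01 -5.87758865e-04] 20.8
pred [297.3 215. ]
blue [298.  211.2] [ 281  187   37   49 1415] [0.4589 0.3398 0.179 ]
blue [  4.8 258.6] [  0 220  16  60 495] [0.5511 0.1114 0.179 ]
green [297.3 145.5] [285 132  26  27 558] [0.4151 0.3322 0.119 ]
green [293.4 245.3] [282 233  24  25 457] [0.512  0.3509 0.119 ]
green [ 10.9 342.3] [  0 337  22  15 133] [0.6994 0.0623 0.119 ]
handle [279.2 219.6] [275 217   9   6  42] [ 0.5474 -0.009   0.087 ]
eye [321.4 206. ] [312 197  20  19 229] [ 0.5713 -0.1168  0.18  ]
```

The tray is home: the handle is at (0.547, -0.009), exactly 110 mm from the eye. The cap-top centre is at about (299,217) in the wrist view, giving (0.4635, 0.341), which agrees with the midpoint of the two tubes. Grasping.

Emit:
play_rows --pt "-2 14.5 5 0 0 0" --pt "0 0 25 0 0 0" --pt "0 0 30 0 0 0" --pt "0 0 30 0 0 0" --pt "0 0 0 0 0 0"

```text
time: 21.32
tool_pos: [0.4595, 0.3391, 0.1517]
tool_rot: [-0.006, -0.107, 0.994, -0.002]
contact_force: [-0.9, -0.9, -1.0]
gripper_width: 0.997
grasp_force: 0.0
```

Emit:
play_rows --pt "0 0 20 0 0 0" --pt "0 0 15 0 0 0" --pt "0 0 7 0 0 0" --pt "0 0 0 0 0 0" --pt "0 0 0 0 0 0"

```text
time: 21.73
tool_pos: [0.4638, 0.3417, 0.1184]
tool_rot: [0.0, -0.107, 0.994, 0.0]
contact_force: [0.5, 0.3, 1.2]
gripper_width: 0.996
grasp_force: 0.0
```

Emit:
play_rows --pt "0 0 0 0 0 0" --pt "0 0 0 0 0 0" --pt "0 0 0 0 0 0" --pt "0 0 0 0 0 0" --pt "0 0 0 0 0 0" --hand 20

```text
time: 22.15
tool_pos: [0.4636, 0.3418, 0.1183]
tool_rot: [0.001, -0.107, 0.994, 0.0]
contact_force: [-0.3, 0.1, 0.1]
gripper_width: 0.338
grasp_force: 59.1
```

Emit:
play_rows --pt "0 0 0 0 0 0" --pt "0 0 0 0 0 0" --pt "0 0 0 0 0 0" --pt "0 0 0 0 0 0" --pt "0 0 0 0 0 0"

```text
time: 22.57
tool_pos: [0.4637, 0.3418, 0.1183]
tool_rot: [0.001, -0.107, 0.994, 0.0]
contact_force: [-0.0, -0.3, 6.1]
gripper_width: 0.338
grasp_force: 59.0
```

Gripped at about 29 mm. Lifting straight up, then across to just short of the eye.

Emit:
play_rows --pt "0 0 -5 0 0 0" --pt "0 0 -15 0 0 0" --pt "0 0 -25 0 0 0" --pt "0 0 -30 0 0 0" --pt "0 0 -30 0 0 0"

```text
time: 22.98
tool_pos: [0.4619, 0.3409, 0.2213]
tool_rot: [-0.002, -0.107, 0.994, -0.001]
contact_force: [0.2, 0.2, -1.5]
gripper_width: 0.34
grasp_force: 60.2
```

Emit:
play_rows --pt "0 0 -30 0 0 0" --pt "0 0 -30 0 0 0" --pt "0 0 -25 0 0 0" --pt "0 0 -15 0 0 0" --pt "0 0 0 0 0 0"

```text
time: 23.4
tool_pos: [0.4643, 0.3422, 0.3262]
tool_rot: [0.003, -0.107, 0.994, 0.001]
contact_force: [-1.1, -0.1, -1.3]
gripper_width: 0.339
grasp_force: 60.2
```

Emit:
play_rows --pt "-0.6 -15 0 0 0 0" --pt "-0.6 -28 0 0 0 0" --pt "-0.6 -28 0 0 0 0" --pt "-0.6 -28 0 0 0 0" --pt "-0.6 -28 0 0 0 0"

```text
time: 23.82
tool_pos: [0.4924, 0.2168, 0.319]
tool_rot: [-0.002, -0.108, 0.994, -0.0]
contact_force: [-0.2, 0.4, -1.2]
gripper_width: 0.335
grasp_force: 60.2
```

Emit:
play_rows --pt "-0.6 -28 0 0 0 0" --pt "-0.6 -28 0 0 0 0" --pt "-0.6 -28 0 0 0 0" --pt "-0.6 -28 0 0 0 0" --pt "-0.6 -28 0 0 0 0"

```text
time: 24.23
tool_pos: [0.5252, 0.0806, 0.3191]
tool_rot: [-0.002, -0.107, 0.994, 0.0]
contact_force: [-0.3, 0.3, -1.9]
gripper_width: 0.339
grasp_force: 60.2
```

Emit:
play_rows --pt "-0.6 -28 0 0 0 0" --pt "-0.6 -28 0 0 0 0" --pt "-0.6 -28 0 0 0 0" --pt "-0.6 -28 0 0 0 0" --pt "-0.6 -19 0 0 0 0"

```text
time: 24.65
tool_pos: [0.5563, -0.0475, 0.3188]
tool_rot: [-0.002, -0.107, 0.994, 0.0]
contact_force: [1.1, 1.2, -0.5]
gripper_width: 0.339
grasp_force: 60.2
```

Emit:
play_rows --pt "0 -10 0 0 0 0" --pt "0 -8 0 0 0 0" --pt "0 0 0 0 0 0" --pt "0 0 0 0 0 0" --pt "0 0 0 0 0 0"

```text
time: 25.07
tool_pos: [0.5607, -0.0619, 0.3221]
tool_rot: [-0.0, -0.108, 0.994, 0.0]
contact_force: [-0.3, 0.9, -0.7]
gripper_width: 0.336
grasp_force: 60.2
```

Run:
```python
from h import *
f,s=grab("wrist"); save(f,"pics/w8.png"); wristpose(f,s); np.save("w8.npy",f,allow_pickle=True); p=s["tool_pos"]; print(p,s["tool_rot"],s["time"],s["gripper_width"],s["grasp_force"])
print("pred eye",proj(f,[.571,-.1168,.18]),"tip",proj(f,p-[0,0,.1123]),"tip+10",proj(f,p-[0,0,.1023]))
for n,a in(("red",(170,8,150,60)),("blue",(105,130,120,25))):
  for c,b in blobs(f["image"],*a,amin=60)[0]: print(n,c,b)
```

```text
[ 0.5606818  -0.06190018  0.32207654] [-2.06923608e-04 -1.07999878e-01  9.94150837e-01  3.12149585e-04] 25.0667 0.33615849463923564 60.20340442657471
pred eye [223.  190.8] tip [279.3 200.3] tip+10 [279.3 203.3]
red [223.9 189.6] [ 199  164   51   51 1628]
red [481.9 307.4] [ 462  290   41   36 1121]
red [ 28.5 312.1] [ 22 307  14  12  72]
blue [236.8 137.9] [ 198  124   88   52 1933]
blue [275. 156.] [268 154  15   5  75]
blue [257.4 207.5] [ 232  181   53   53 1177]
blue [225.2 196.1] [216 194  19   6  90]
blue [211.7 231.8] [203 206  18  47 603]
blue [279.7 294.3] [ 243  235   75  113 6571]
```

View pics/w8.png

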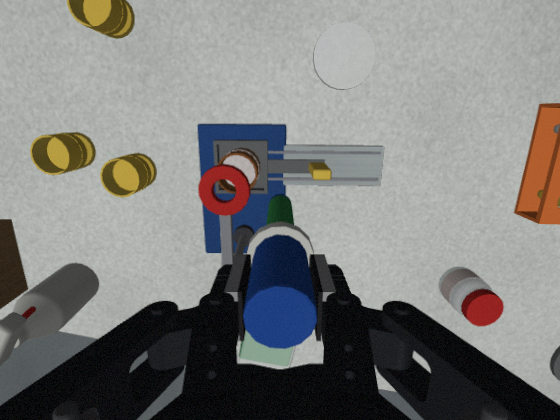

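The beaker sits under the red eye (ring at (224,189)), with the green column in hand and its lower end near (280,197). Measuring both in the same picture with fixed-radius circle fits.

```bash
cat >> h.py <<'E'
from scipy.optimize import least_squares
def circ(P,r,w=None):
    P=np.asarray(P)[:,:2]; k=least_squares(lambda c:np.hypot(*(P-c).T)-r,P.mean(0),loss="soft_l1",f_scale=.0007)
    return k.x, np.abs(k.fun).mean()
def eyefit(f,box):
    bl,l=blobs(f["image"],170,8,130,45,box=box,amin=100); 
    b=max(bl,key=lambda q:q[1][4]); x,y,w,h,_=b[1]
    m=np.zeros(l.shape,np.uint8); m[y:y+h,x:x+w]=(l[y:y+h,x:x+w]>0)*255
    cs,_=cv2.findContours(m,cv2.RETR_EXTERNAL,cv2.CHAIN_APPROX_NONE); c=max(cs,key=len)[:,0].astype(float)
    P=np.array([pix2plane(f,u,v,.18) for u,v in c]); cam=-f["R"].T@f["t"]
    d=(P.mean(0)-cam)[:2]; d/=np.linalg.norm(d); q=P[:,:2]-P[:,:2].mean(0)
    far=(q@d)>0.0; return circ(P[far],.026),circ(P,.026),len(P)
E
python3 - <<'E'
from h import *
f=np.load("w8.npy",allow_pickle=True).item(); t,_=grab("top"); s=manip.state(); p=s["tool_pos"]
print("eye wrist",eyefit(f,(190,155,260,222)))
print("eye top",eyefit(t,(300,185,350,225)))
hs=cv2.cvtColor(f["image"],cv2.COLOR_RGB2HSV); 
for r in range(186,232,4): print(r,[tuple(int(k) for k in hs[r,c]) for c in (262,270,280,290,298)])
E
```

```text
eye wrist ((array([ 0.56930772, -0.11546392]), np.float64(0.0005309015378501137)), (array([ 0.57017779, -0.11600126]), np.float64(0.0008752902113947762)), 143)
eye top ((array([ 0.60013356, -0.16065163]), np.float64(0.00627481539088435)), (array([ 0.57519077, -0.139417  ]), np.float64(0.014306226467539039)), 94)
186 [(110, 9, 85), (109, 177, 101), (109, 179, 100), (53, 6, 174), (60, 4, 180)]
190 [(75, 8, 64), (108, 184, 101), (109, 168, 103), (45, 6, 177), (60, 4, 171)]
194 [(108, 157, 99), (110, 175, 102), (109, 182, 66), (53, 6, 177), (60, 6, 175)]
198 [(109, 182, 101), (109, 187, 94), (70, 149, 48), (60, 3, 176), (53, 6, 181)]
202 [(108, 176, 103), (71, 155, 66), (68, 176, 45), (72, 135, 51), (53, 6, 175)]
206 [(108, 179, 101), (68, 166, 66), (66, 164, 45), (65, 166, 43), (53, 6, 180)]
210 [(108, 176, 103), (68, 150, 68), (71, 209, 44), (68, 176, 45), (60, 6, 173)]
214 [(109, 172, 105), (68, 174, 63), (69, 198, 45), (68, 157, 47), (53, 6, 178)]
218 [(109, 180, 102), (66, 141, 67), (64, 164, 45), (70, 168, 47), (60, 6, 179)]
222 [(108, 177, 104), (67, 161, 65), (60, 10, 74), (68, 156, 49), (54, 7, 178)]
226 [(109, 128, 98), (38, 12, 84), (60, 5, 105), (30, 11, 70), (53, 7, 153)]
230 [(40, 8, 97), (35, 9, 172), (39, 10, 174), (35, 9, 171), (40, 10, 77)]
```

```bash
cat >> h.py <<'E'
def colfit(f,s,dz=.1123):
    p=s["tool_pos"]; bl,l=blobs(f["image"],55,85,90,25,box=(240,160,320,240),amin=50)
    b=max(bl,key=lambda q:q[1][4]); x,y,w,h,_=b[1]
    m=np.zeros(l.shape,np.uint8); m[y:y+h,x:x+w]=(l[y:y+h,x:x+w]>0)*255
    c=max(cv2.findContours(m,0,1)[0],key=len)[:,0].astype(float)
    c=c[c[:,1]<y+9]
    P=np.array([pix2plane(f,u,v,p[2]-dz+.010) for u,v in c])
    edges=[(r,float(np.flatnonzero(m[r]).min()),float(np.flatnonzero(m[r]).max())) for r in range(y+10,y+h-6,5)]
    return circ(P,.010),b[1],edges
E
python3 - <<'E'
from h import *
f=np.load("w8.npy",allow_pickle=True).item(); s=manip.state()
s["tool_pos"]=np.array([0.5606818,-0.06190018,0.32207654])
print(colfit(f,s), s["tool_pos"])
(cx,cy),_=eyefit(f,(190,155,260,222))[0]; c,_=colfit(f,s)[0]
d=np.array([cx,cy])-c; yx=np.array([-.2147,.9767]); xx=-np.array([.9767,.2147])
print("move tool x,y",d@xx*1e3,d@yx*1e3,"col-TCP tool",(c-s["tool_pos"][:2])@xx*1e3,(c-s["tool_pos"][:2])@yx*1e3)
print(manip.state()["tool_pos"])
E
```

```text
((array([ 0.56377487, -0.06085345]), np.float64(0.00022151109788216442)), array([267, 196,  27,  29, 588], dtype=int32), [(206, 269.0, 290.0), (211, 268.0, 291.0), (216, 268.0, 292.0)]) [ 0.5606818  -0.06190018  0.32207654]
move tool x,y 6.320938491564399 -54.52595656830177 col-TCP tool -3.2457340602155735 0.3582633385053255
[ 0.56078328 -0.06191156  0.32246711]
```

Emit:
play_rows --pt "1.2 -11 0 0 0 0" --pt "1.2 -11 0 0 0 0" --pt "1.2 -11 0 0 0 0" --pt "1.2 -11 0 0 0 0" --pt "1.2 -10.5 0 0 0 0"

```text
time: 25.58
tool_pos: [0.5667, -0.119, 0.3224]
tool_rot: [-0.0, -0.107, 0.994, -0.0]
contact_force: [0.7, -0.9, -1.9]
gripper_width: 0.334
grasp_force: 60.2
```

Emit:
play_rows --pt "0 0 0 0 0 0" --pt "0 0 0 0 0 0" --pt "0 0 0 0 0 0" --pt "0 0 0 0 0 0" --pt "0 0 0 0 0 0"

```text
time: 26.0
tool_pos: [0.5667, -0.1171, 0.3225]
tool_rot: [0.0, -0.108, 0.994, 0.0]
contact_force: [-0.1, -0.8, -1.4]
gripper_width: 0.335
grasp_force: 60.2
```

```bash
cat >> h.py <<'E'
def align(dz=.1123,zbox=(235,140,325,235)):
    f,s=grab("wrist"); wristpose(f,s); p=s["tool_pos"]
    bl,l=blobs(f["image"],170,8,130,45,box=zbox,amin=40); m=(l>0).astype(np.uint8)
    print("red",[list(map(int,b[1])) for b in bl])
    c=colfit(f,s,dz); print("col",c)
    cs=np.vstack([k[:,0] for k in cv2.findContours(m,0,1)[0] if len(k)>10]).astype(float)
    hull=cv2.convexHull(cs.astype(np.int32))[:,0]
    mm=np.zeros(m.shape,np.uint8); cv2.polylines(mm,[hull.astype(np.int32)],True,1)
    P=np.array([pix2plane(f,u,v,.18) for u,v in cs]); H=np.array([cv2.pointPolygonTest(hull.astype(np.float32),(float(u),float(v)),True) for u,v in cs])
    P=P[H<1.2]; cam=-f["R"].T@f["t"]
    e,_=circ(P,.026); d=(e-cam[:2]); d/=np.linalg.norm(d); far=((P[:,:2]-e)@d)>-.002
    e2,err=circ(P[far],.026)
    yx=np.array([-.2147,.9767]); xx=-np.array([.9767,.2147])
    print("pos",p,"eye all",e,"far",e2,err,far.sum(),len(P))
    for q in(e,e2): print("move tool",((q-c[0][0])@xx*1e3).round(2),((q-c[0][0])@yx*1e3).round(2))
    return f,s
E
python3 -c "
from h import *
f,s=align(); save(f,'pics/w9.png')"
```

```text
red [[254, 171, 51, 46, 1244]]
col ((array([ 0.56981647, -0.11595819]), np.float64(0.00027530123676415373)), array([267, 196,  27,  29, 578], dtype=int32), [(206, 269.0, 290.0), (211, 269.0, 291.0), (216, 268.0, 292.0)])
pos [ 0.5666607  -0.11706251  0.32246812] eye all [ 0.57097527 -0.11669804] far [ 0.56874142 -0.11720402] 0.0005028641870407179 48 119
move tool -0.97 -0.97
move tool 1.32 -0.99
```

```bash
cat >> h.py <<'E'
def align2(f,s,dz=.1123,zbox=(235,140,325,235)):
    c=colfit(f,s,dz)[0][0]; bl,l=blobs(f["image"],170,8,130,45,box=zbox,amin=40); m=(l>0).astype(np.uint8)
    cs=np.vstack([k[:,0] for k in cv2.findContours(m,0,1)[0] if len(k)>10]); hull=cv2.convexHull(cs).astype(np.float32)
    cs=np.array([k for k in cs.astype(float) if cv2.pointPolygonTest(hull,(k[0],k[1]),True)<1.2])
    yx=np.array([-.2147,.9767]); xx=-np.array([.9767,.2147]); v0,v1=cs[:,1].min(),cs[:,1].max()
    A=[pix2plane(f,u,v,.168) for u,v in cs if v<v0+12]
    B=[pix2plane(f,u,v,.18) for u,v in cs if v>v0+27]
    for n,P in(("near",A),("far",B),("both",A+B)):
        e,err=circ(P,.026); print(n,len(P),e.round(4),round(err,5),"move",((e-c)@xx*1e3).round(2),((e-c)@yx*1e3).round(2))
E
python3 -c "
from h import *
f,s=align(); align2(f,s)
g,_=grab('scene')
print('scene eye',blobs(g['image'],170,8,150,80,box=(215,195,255,225))[0])
print([proj(g,s['tool_pos']-[0,0,z]) for z in(.1123,.1023,.03)])
for c,b in blobs(g['image'],50,85,90,25,box=(215,120,255,225),amin=10)[0]: print('green',c,b)
"
```

```text
red [[254, 171, 51, 46, 1238]]
col ((array([ 0.56974362, -0.11599524]), np.float64(0.0002964719207868098)), array([267, 196,  27,  29, 579], dtype=int32), [(206, 270.0, 290.0), (211, 269.0, 291.0), (216, 268.0, 292.0)])
pos [ 0.56666358 -0.11703291  0.32249855] eye all [ 0.57099263 -0.11669356] far [ 0.56875439 -0.11722523] 0.0005453424148318703 48 119
move tool -1.07 -0.95
move tool 1.23 -0.99
near 47 [ 0.5732 -0.1163] 0.00027 move -3.31 -1.07
far 40 [ 0.5688 -0.1172] 0.00047 move 1.19 -1.01
both 87 [ 0.5727 -0.1164] 0.00126 move -2.83 -1.0
scene eye [(array([232.6, 210.6]), array([222, 204,  24,  15, 233], dtype=int32))]
[array([231.5, 194.5]), array([231.2, 190.1]), array([229.1, 156.3])]
green [230.7 172.8] [225 158  11  32 289]
```

Run:
```python
from h import *
f=np.load("w8.npy",allow_pickle=True).item()
hs=cv2.cvtColor(f["image"],cv2.COLOR_RGB2HSV)
print([(r,*map(int,hs[r,224])) for r in range(158,220)])
bl,l=blobs(f["image"],170,8,130,45,box=(190,155,260,222),amin=100); m=(l>0).astype(np.uint8)
cs,h=cv2.findContours(m,cv2.RETR_CCOMP,cv2.CHAIN_APPROX_NONE)
hole=max([c for c,k in zip(cs,h[0]) if k[3]>=0],key=len)[:,0].astype(float); out=max(cs,key=len)[:,0].astype(float)
cam=-f["R"].T@f["t"]
for n,c,r in(("hole",hole,.012),("out",out,.026)):
    P=np.array([pix2plane(f,u,v,.18) for u,v in c])[:,:2]; q=P-P.mean(0); d=P.mean(0)-cam[:2]; d/=np.linalg.norm(d)
    for nm,k in(("near",q@d<-.003),("far",q@d>.003)):
        for rr in(r-.0005,r,r+.0005): print(n,nm,rr,k.sum(),circ(P[k],rr))
```

```text
[(158, 13, 170, 99), (159, 13, 131, 84), (160, 10, 24, 130), (161, 8, 13, 161), (162, 9, 14, 176), (163, 2, 25, 154), (164, 1, 68, 97), (165, 1, 189, 77), (166, 1, 200, 129), (167, 0, 195, 152), (168, 1, 194, 154), (169, 1, 201, 152), (170, 1, 195, 154), (171, 1, 195, 154), (172, 1, 198, 151), (173, 1, 200, 152), (174, 1, 199, 151), (175, 0, 204, 150), (176, 1, 201, 150), (177, 1, 203, 152), (178, 0, 195, 148), (179, 2, 193, 94), (180, 12, 159, 53), (181, 13, 168, 53), (182, 13, 148, 50), (183, 13, 156, 49), (184, 12, 156, 44), (185, 15, 193, 45), (186, 15, 153, 55), (187, 14, 211, 75), (188, 12, 173, 93), (189, 12, 158, 79), (190, 4, 21, 85), (191, 96, 15, 86), (192, 105, 11, 89), (193, 110, 89, 97), (194, 109, 166, 100), (195, 109, 169, 104), (196, 109, 182, 101), (197, 109, 168, 105), (198, 109, 178, 102), (199, 109, 168, 103), (200, 138, 123, 58), (201, 0, 183, 60), (202, 1, 217, 67), (203, 2, 197, 124), (204, 1, 204, 146), (205, 1, 199, 151), (206, 1, 198, 153), (207, 1, 206, 150), (208, 2, 206, 151), (209, 1, 195, 152), (210, 1, 202, 150), (211, 1, 192, 155), (212, 1, 200, 152)
[... 523 characters left out ...]
 28 (array([ 0.56911902, -0.11556917]), np.float64(0.0002442914046486192))
hole far 0.0125 28 (array([ 0.56855394, -0.11533938]), np.float64(0.0002598104888574382))
out near 0.0255 67 (array([ 0.57038686, -0.11629946]), np.float64(0.0003861011967781423))
out near 0.026 67 (array([ 0.57093289, -0.11656968]), np.float64(0.0004891059062361331))
out near 0.0265 67 (array([ 0.57146991, -0.11683874]), np.float64(0.0005963221202598455))
out far 0.0255 67 (array([ 0.56989676, -0.11572567]), np.float64(0.00037628013309876985))
out far 0.026 67 (array([ 0.56932285, -0.11545389]), np.float64(0.0004958982347193957))
out far 0.0265 67 (array([ 0.56875852, -0.11518899]), np.float64(0.0006143521814012886))
```

The ring's top face is the bright part (V≈150) and its walls are darker, so I'm refitting with only the bright top face.

```bash
cat >> h.py <<'E'
def eyetop(f,box):
    bl,l=blobs(f["image"],170,8,110,105,box=box,amin=60); m=(l>0).astype(np.uint8)
    cs,h=cv2.findContours(m,cv2.RETR_CCOMP,cv2.CHAIN_APPROX_NONE); c=np.vstack([k[:,0] for k in cs]).astype(float)
    P=np.array([pix2plane(f,u,v,.18) for u,v in c])[:,:2]
    # contour pixels lie half a pixel inside the face
    def res(e):
        r=np.hypot(*(P-e).T); a=np.abs(r-.0255); b=np.abs(r-.0125); return np.minimum(a,b)
    k=least_squares(res,P.mean(0)+[0,0],loss="soft_l1",f_scale=.0005); return k.x,np.median(np.abs(k.fun)),len(P)
E
python3 - <<'E'
from h import *
yx=np.array([-.2147,.9767]); xx=-np.array([.9767,.2147])
f0=np.load("w8.npy",allow_pickle=True).item(); f,s=grab("wrist"); wristpose(f,s)
s0=dict(s); s0["tool_pos"]=np.array([0.5606818,-0.06190018,0.32207654])
for ff,ss,b in((f0,s0,(190,155,260,222)),(f,s,(235,140,325,235))):
    e=eyetop(ff,b); c=colfit(ff,ss)[0][0]; d=e[0]-c; print(e,c,"move",(d@xx*1e3).round(2),(d@yx*1e3).round(2),"TCP->eye",((e[0]-ss["tool_pos"][:2])@np.c_[xx,yx]*1e3).round(2))
E
```

```text
(array([ 0.57088568, -0.11647777]), np.float64(0.0006315127141975291), 212) [ 0.56377487 -0.06085345] move 5.0 -55.85 TCP->eye [  1.75 -55.5 ]
(array([ 0.57123849, -0.11685047]), np.float64(0.000546665366844298), 188) [ 0.56981886 -0.11603773] move -1.21 -1.1 TCP->eye [-4.51 -0.74]
```

The eye is at (0.571, -0.1167), agreeing with the top camera. Correcting by (-1.4, -1.0) mm and starting down.

Emit:
play_rows --pt "-1.4 -1 0 0 0 0" --pt "0 0 8 0 0 0" --pt "0 0 8 0 0 0" --pt "0 0 6 0 0 0" --pt "0 0 0 0 0 0"

```text
time: 26.62
tool_pos: [0.5672, -0.1178, 0.2974]
tool_rot: [-0.002, -0.107, 0.994, 0.001]
contact_force: [0.1, -0.2, -2.1]
gripper_width: 0.335
grasp_force: 60.2
```

Emit:
play_rows --pt "0 0 2 0 0 0" --pt "0 0 2 0 0 0" --pt "0 0 2 0 0 0" --pt "0 0 2 0 0 0" --pt "0 0 0 0 0 0"

```text
time: 27.03
tool_pos: [0.5681, -0.1181, 0.292]
tool_rot: [-0.0, -0.107, 0.994, 0.0]
contact_force: [-0.7, 0.6, -1.4]
gripper_width: 0.335
grasp_force: 60.2
```

Run:
```python
from h import *
yx=np.array([-.2147,.9767]); xx=-np.array([.9767,.2147])
f,s=grab("wrist"); wristpose(f,s); print(s["tool_pos"],s["contact_force"],s["grasp_force"])
e=eyetop(f,(235,140,325,235)); c=colfit(f,s); d=e[0]-c[0][0]; print(e,c,"move",(d@xx*1e3).round(2),(d@yx*1e3).round(2))
```

```text
[ 0.56811563 -0.11810809  0.29202679] [-0.6639843   0.55461844 -1.40649355] 60.197449922561646
(array([ 0.57120537, -0.11686681]), np.float64(0.000598164867421062), 206) ((array([ 0.57118299, -0.11718793]), np.float64(0.00024098332514451898)), array([267, 196,  27,  29, 580], dtype=int32), [(206, 269.0, 291.0), (211, 269.0, 291.0), (216, 268.0, 292.0)]) move -0.09 0.31
```

Aligned within 0.3 mm. Lowering gently, watching the forces.

Emit:
play_rows --pt "0 0 2 0 0 0" --pt "0 0 2 0 0 0" --pt "0 0 2 0 0 0" --pt "0 0 2 0 0 0" --pt "0 0 0 0 0 0"

```text
time: 27.5
tool_pos: [0.568, -0.1181, 0.2836]
tool_rot: [-0.0, -0.107, 0.994, 0.0]
contact_force: [-0.6, -0.0, -1.8]
gripper_width: 0.339
grasp_force: 60.2
```

Emit:
play_rows --pt "0 0 2 0 0 0" --pt "0 0 2 0 0 0" --pt "0 0 2 0 0 0" --pt "0 0 2 0 0 0" --pt "0 0 0 0 0 0"

```text
time: 27.92
tool_pos: [0.5682, -0.1181, 0.2758]
tool_rot: [-0.0, -0.107, 0.994, 0.0]
contact_force: [0.1, 0.3, -1.3]
gripper_width: 0.332
grasp_force: 60.2
```

Emit:
play_rows --pt "0 0 3 0 0 0" --pt "0 0 3 0 0 0" --pt "0 0 3 0 0 0" --pt "0 0 3 0 0 0" --pt "0 0 0 0 0 0"

```text
time: 28.33
tool_pos: [0.5681, -0.118, 0.2634]
tool_rot: [-0.0, -0.107, 0.994, 0.0]
contact_force: [-0.5, -1.0, -1.5]
gripper_width: 0.335
grasp_force: 60.2
```

Emit:
play_rows --pt "0 0 4 0 0 0" --pt "0 0 5 0 0 0" --pt "0 0 5 0 0 0" --pt "0 0 5 0 0 0" --pt "0 0 0 0 0 0"

```text
time: 28.75
tool_pos: [0.5679, -0.1179, 0.2437]
tool_rot: [-0.001, -0.107, 0.994, 0.0]
contact_force: [0.6, 0.6, -2.8]
gripper_width: 0.339
grasp_force: 60.2
```

Emit:
play_rows --pt "0 0 5 0 0 0" --pt "0 0 5 0 0 0" --pt "0 0 5 0 0 0" --pt "0 0 5 0 0 0" --pt "0 0 0 0 0 0"

```text
time: 29.17
tool_pos: [0.568, -0.1179, 0.2239]
tool_rot: [-0.0, -0.107, 0.994, 0.0]
contact_force: [1.9, -0.3, -3.0]
gripper_width: 0.338
grasp_force: 60.2
```

Emit:
play_rows --pt "0 0 5 0 0 0" --pt "0 0 5 0 0 0" --pt "0 0 5 0 0 0" --pt "0 0 5 0 0 0" --pt "0 0 0 0 0 0"

```text
time: 29.58
tool_pos: [0.568, -0.1179, 0.2039]
tool_rot: [-0.0, -0.107, 0.994, 0.0]
contact_force: [1.8, 0.4, -2.8]
gripper_width: 0.334
grasp_force: 60.2
```

Emit:
play_rows --pt "0 0 4 0 0 0" --pt "0 0 4 0 0 0" --pt "0 0 3 0 0 0" --pt "0 0 2 0 0 0" --pt "0 0 0 0 0 0"

```text
time: 30.0
tool_pos: [0.5682, -0.1181, 0.1918]
tool_rot: [-0.0, -0.107, 0.994, 0.0]
contact_force: [1.5, 1.2, -3.4]
gripper_width: 0.333
grasp_force: 60.2
```

Emit:
play_rows --pt "0 0 3 0 0 0" --pt "0 0 2 0 0 0" --pt "0 0 2 0 0 0" --pt "0 0 0 0 0 0"

```text
time: 30.33
tool_pos: [0.5682, -0.1181, 0.1849]
tool_rot: [-0.0, -0.107, 0.994, 0.0]
contact_force: [1.5, -0.3, -1.5]
gripper_width: 0.339
grasp_force: 60.2
```

Emit:
play_rows --pt "0 0 0.7 0 0 0" --pt "0 0 0.7 0 0 0" --pt "0 0 0 0 0 0"

```text
time: 30.58
tool_pos: [0.5683, -0.1181, 0.184]
tool_rot: [0.0, -0.107, 0.994, -0.0]
contact_force: [0.3, 0.2, -1.5]
gripper_width: 0.34
grasp_force: 60.2
```

Emit:
play_rows --pt "0 0 0.7 0 0 0" --pt "0 0 0 0 0 0"

```text
time: 30.75
tool_pos: [0.5683, -0.1182, 0.1833]
tool_rot: [0.0, -0.107, 0.994, -0.0]
contact_force: [0.5, 1.2, -1.3]
gripper_width: 0.335
grasp_force: 60.2
```

Emit:
play_rows --pt "0 0 0.7 0 0 0" --pt "0 0 0 0 0 0"

```text
time: 30.92
tool_pos: [0.5683, -0.1181, 0.1825]
tool_rot: [0.0, -0.107, 0.994, -0.0]
contact_force: [0.6, 0.5, -2.0]
gripper_width: 0.338
grasp_force: 60.2
```

Emit:
play_rows --pt "0 0 0.5 0 0 0" --pt "0 0 0 0 0 0"

```text
time: 31.08
tool_pos: [0.5683, -0.1181, 0.1823]
tool_rot: [0.0, -0.107, 0.994, -0.0]
contact_force: [0.2, 1.6, 0.1]
gripper_width: 0.336
grasp_force: 60.6
```

Emit:
play_rows --pt "0 0 0.5 0 0 0" --pt "0 0 0 0 0 0"

```text
time: 31.25
tool_pos: [0.5683, -0.1182, 0.1823]
tool_rot: [0.0, -0.107, 0.994, -0.0]
contact_force: [-1.3, 0.5, 2.4]
gripper_width: 0.336
grasp_force: 60.6
```

The collar is seated: contact at z=0.1823, as predicted. Releasing and withdrawing.

Emit:
play_rows --pt "0 0 0 0 0 0" --pt "0 0 0 0 0 0" --pt "0 0 0 0 0 0" --pt "0 0 0 0 0 0" --pt "0 0 0 0 0 0" --hand 75

```text
time: 31.67
tool_pos: [0.5681, -0.1181, 0.1814]
tool_rot: [-0.0, -0.107, 0.994, 0.0]
contact_force: [0.1, -0.7, 0.3]
gripper_width: 0.88
grasp_force: 0.0
```

Emit:
play_rows --pt "0 0 -5 0 0 0" --pt "0 0 -15 0 0 0" --pt "0 0 -30 0 0 0" --pt "0 0 -30 0 0 0" --pt "0 0 -30 0 0 0"

```text
time: 32.08
tool_pos: [0.5679, -0.118, 0.2928]
tool_rot: [-0.0, -0.107, 0.994, 0.0]
contact_force: [0.4, -0.1, 1.3]
gripper_width: 0.879
grasp_force: 0.0
```

Emit:
play_rows --pt "25 0 0 0 0 0" --pt "30 0 0 0 0 0" --pt "30 0 0 0 0 0" --pt "30 0 0 0 0 0" --pt "0 0 0 0 0 0"

```text
time: 32.5
tool_pos: [0.4528, -0.1433, 0.2923]
tool_rot: [-0.0, -0.106, 0.994, -0.001]
contact_force: [1.4, -0.0, -0.7]
gripper_width: 0.879
grasp_force: 0.0
```

Run:
```python
from h import *
s=manip.state(); print(s["tool_pos"],s["time"])
g,_=grab("scene"); t,_=grab("top")
for n,a,bx in(("cap",(105,130,120,40),(215,150,255,205)),("red",(170,8,150,80),(215,195,255,225)),("green",(50,85,80,25),(215,190,260,260)),("amber",(2,18,90,30),(215,215,265,265)),("handle",(18,35,120,80),(240,215,310,265))):
    for c,b in blobs(g["image"],*a,box=bx,amin=10)[0]: print(n,c,b)
e=np.array([.571,-.1167])
print("pred: cap top",proj(g,[*e,.243]),"cap bottom",proj(g,[*e,.188]),"collar",proj(g,[*e,.184]),"outlet",proj(g,[*e,.07]))
for c,b in blobs(t["image"],105,130,120,40,box=(300,185,350,225),amin=10)[0]: print("top cap",c,b,pix2plane(t,*c,.243).round(4))
tops()
```

```text
[ 0.4528274  -0.14328288  0.29229115] 32.5
cap [231.4 191. ] [225 178  14  27 329]
red [232.6 214. ] [222 206  24  14 113]
green [234.2 235.4] [230 222  10  27 202]
amber [236.6 255. ] [225 242  24  23 335]
handle [280.2 243.3] [276 230  10  27 231]
pred: cap top [231.2 180.7] cap bottom [232.7 205.2] collar [232.8 206.9] outlet [235.7 252.5]
top cap [306.5 194.1] [300 185  16  26 280] [ 0.5904 -0.0761  0.243 ]
top cap [326.4 196.3] [318 185  18  25 317] [ 0.5854 -0.1245  0.243 ]
top cap [301.9 222.8] [300 222   5   3  11] [ 0.5201 -0.0652  0.243 ]
handle [279.2 219.6] [275 217   9   6  42] [ 0.5474 -0.009   0.087 ]
eye [315.1 205.9] [312 197  10  19  59] [ 0.5714 -0.1008  0.18  ]
```

The scene view agrees: the cap spans rows 178–205 (predicted top 181, bottom 205), the green body runs into the amber beaker, and the handle is at home.

```bash
python3 -c "
from plant import manip
print(manip.job_done())"
```

```text
the job is handed in; nothing more can be done
None
```

The job is handed in at about 32.6 s (limit 72 s): the amber beaker is in the tray, the tray is fully home, and the column's collar rests on the eye with its outlet inside the beaker.

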